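# Charge the glass crusher with plain billets, keeping the lead crystal out

### The arm

A 6-joint arm with a two-finger parallel gripper is mounted at the origin on the work surface. World frame = base frame: x ahead of the robot, y to its left, z up, the work surface at z = 0. Lengths are in m, angles in degrees, forces in N, time in s.
With the tool pointing down it reaches from about 0.35 to 0.875 m from the base axis. Payload 4.2 kg.
Tool frame: the origin (TCP) lies on the centre line of the jaws, within the pads' length; the fingertips stand tip_reach ahead of it and the grasp point (between the pads) is the TCP (tip_reach is the distance from the TCP to the fingertips, in m); z points along the fingers, y is the line along which they close (so a half turn about z gives the same grasp; the last joint's range is limited). The gripper opens to 87 mm and grips with 3 to 60 N. Pads are 19 mm wide; open, the fingers measure 117 mm over their backs; the gripper's body (75 mm by 190 mm) begins 51 mm behind the grasp point.
Start: joints at [14.817, 22.042, 0.453, 0, -68.411, -14.817], TCP at [0.625, 0, 0.242] pointing down, gripper open.
Joint ranges: [-179.83, 179.83], [-69.29, 118.12], [-61.27, 80.66], [-181.25, 117.63], [-171.15, -9.14], [-177.46, 177.46]. Speed limits (degrees/s): [159.86, 159.86, 180, 180, 180, 180].

### API

Orientations are given as a 3x3 rotation matrix whose columns are the frame's x, y, z axes.
In Python, from station import sense, capture, finish_job, tip_reach gives the robot as it stands.
- The arm moves only by the tool arm_command, never from a script. Its argument "deltas" is a list of rows, each a list of 7 numbers: the turn, a rotation vector about the tool's x, y, z in rad, then the shift along the tool's x, y, z in cm, then the closure, from -1 (fully open) to 1 (shut), so that 0 is half open. In form: [[rx, ry, rz, dx, dy, dz, hand], ...]. A call has 1 to 8 rows; each row is the pose to reach, as a shift and turn from the pose commanded when the call began, along the tool's axes at that moment; what a row does not reach only later rows make up. A row lasts 1/12 s, in which the tool goes at most 41.7 mm and 7.16 degrees, less where a joint would pass 70% of its speed; a pose out of reach is approached as far as the arm can. A call with a gripper value outside its range is refused whole. The fingers move at their own pace and stop on an object; the grip force is fixed at half the most. Time passes only in rows, so rows that repeat a pose let the fingers close. It gives the time, the measured TCP pose, the force, the opening and the grip force at its end, in the units of the state.
- sense(): the state, without advancing time (a new reading comes with each control period).
- capture(name): name is "scene" or "side" or "wrist"; returns a dict with "pixels" (480x640x3 uint8, blue, green, red), "fovy" (degrees; the focal length in pixels is half the picture's height over the tangent of half this angle, whatever the lens; pixels are square), "cx", "cy" (the principal point, pixels), "rvec" (rotation vector, rad) and "tvec" (3), from world to camera coordinates, as OpenCV has them. Camera axes: x right, y down, z forward; pixel columns grow to the right and rows downward; lengths in m; the calibration is good to about 2 mm. The wrist camera is an equidistant fisheye: a pixel r from the principal point sees the ray r / f radians off the axis. A picture is of the moment at which its call begins. There is no depth.
- finish_job(): hands the job in; it is judged then, once.
The state is a dict: "time_s": time; "joints": joint angles; "joint_velocities": joint speeds; "effort": joint torques, N m; "tcp_pos": TCP position; "ee_rot": TCP orientation; "wrist_force": force on the tool from outside, world axes, zero at the start; "moment": the same for the moment, N m; "gripper_width": opening from 0.0 (shut) to 1.0 (fully open); "gripper_force": force on a finger pad.
Only numpy, scipy, OpenCV 4.12 (cv2) and the standard library are available. Lean on these libraries where they do the work, as an engineer would, in place of code of your own. Each camera call takes 0.05 s, during which the arm holds its last target. There are 200 camera calls.

### The job

The pink glass billets on the bench look alike, but some are plain glass (about 360 g) and the rest lead crystal (about 540 g), which must not get into the frit. Push in the crusher's mushroom stop and slide its guard fully open, heft the billets, lay every plain one flat on the floor of the feed pan and every lead one flat on the floor of the wooden crate; then slide the guard fully shut, and only after that twist the stop clockwise to let it all the way up again. The stop must stay in for as long as the guard is not shut; leave everything else on the bench where it is.

Things in the scene. Friction and masses are not known exactly. Their poses are not given: they have to be found in the camera images.
- crusher: Fixed crusher, left or right on the bench, turned at most 0.12 rad: feed pan in front, jaw housing (from 265 mm behind the pan's centre), flywheel and motor behind. Origin on the bench under the pan's centre; x points back to the jaw housing, away from the robot; z up. Between pan and jaw housing lies a flat drive cover 66 mm high. Two guide rails along y = +-139 mm, 7 mm wide, are 84 mm high.
- pan_floor (a point): Centre of the floor of the crusher's feed pan, 22 mm above the bench, axes as the crusher's: an open steel pan, inside 162 mm (x) by 250 mm (y), walls 4 mm thick, rim 48 mm above this point.
- guard (a joint): The pan's guard, a clear sheet in an aluminium frame that slides level over the pan rim (underside 51 mm, top 57 mm above the pan floor): metres slid along the crusher's +x; 0 = shut over the pan, 0.16 = fully open, with a stop at each end. It slides at about 3 N and stays where it is left. A billet standing higher than the rim blocks it.
- guard_handle (a point): Middle of the guard's handle, a black round bar 10 mm thick and 90 mm long (along the crusher's y) on two posts, its centre line 32 mm above the guard sheet, near the guard's front edge (70 mm in front of the pan's centre when shut). Moves with the guard.
- stop_top (a point): Centre of the top face of the red mushroom stop: a round head 41 mm across, 18 mm thick, on a yellow box 68 mm square and 50 mm high in front of the pan, 135 mm from the pan's centre. When up, the head's underside is 14 mm over the box (8 mm over a black collar 34 mm across). z up.
- stop_press (a joint): How far the mushroom head is down: 0 = up (released), 0.006 m = fully in. Pushing it in takes about 6 N on its top; it stays in when let go.
- stop_turn (a joint): Twist of the mushroom head, tied to its height by a cam: 0 rad when up, 0.7 rad (anticlockwise seen from above) when fully in. To release it, grip the head and turn it clockwise seen from above by 0.7 rad to its stop; it rises 6 mm as it turns. Friction holds it where it is left.
- crate_floor (a point): Centre of the floor of the fixed open plywood crate, inside 158 mm (its x) by 250 mm (its y), walls 8 mm thick, rim 52 mm above this point, floor 8 mm above the bench; turned by at most 0.15 rad. It stands on the opposite side of the bench from the crusher.
- billet_1_mid (a point): Centre of a pink cast-glass billet, a bar 80 mm (its x axis) by 42 mm by 42 mm, at first lying loose on the bench between crusher and crate. All look alike; plain ones weigh about 360 g, lead crystal about 540 g (within 4 %), told apart only by weight. Four or five of the six are present.
- billet_2_mid (a point): Another billet, as billet_1 (may be absent).
- billet_3_mid (a point): Another billet, as billet_1 (may be absent).
- billet_4_mid (a point): Another billet, as billet_1 (may be absent).
- billet_5_mid (a point): Another billet, as billet_1 (may be absent).
- billet_6_mid (a point): Another billet, as billet_1 (may be absent).
- crate: The same plywood crate, origin on the bench under its centre, outside 174 mm (x) by 266 mm (y) by 60 mm high.
- glue: Bystander: small white glue bottle with a thin red spout, 38 mm across, 100 mm tall, loose on the bench, origin at the centre of its underside.
- cup: Bystander: white paper cup 82 mm across, 85 mm tall, with a wooden stick in it, loose on the bench, origin at the centre of its underside.
- jar: Bystander: small clear glass jar with metal lid, 36 mm across, 42 mm tall, loose on the bench, origin at the centre of its underside.
- tin: Bystander: low steel tin, 44 mm across, 38 mm tall, loose on the bench, origin at the centre of its underside.
Mind the look-alikes: they are no part of the job. What is shaped like the part that bears billet_2_mid but blue is not meant. What is shaped like the part that bears billet_5_mid but blue is not meant.

How it is judged (in metres and radians):
On the way, in this order (a step that is already met when the one before it is completed fails the run):
1. the mushroom stop is pushed in while the guard is still shut (value of joint stop_press above 0.0045 m and value of joint guard below 0.008 m), for 0.2 s.
2. the guard is slid fully open with the stop in (value of joint guard above 0.145 m and value of joint stop_press above 0.0045 m), for 0.2 s.
3. every plain billet lies on the floor of the feed pan and every lead billet on the floor of the crate, at rest (linear speed of each of billet_1, billet_2, billet_3, billet_4, billet_5, billet_6 below 0.02 m/s and ((x of billet_1_mid in the frame of pan_floor between -0.08 and 0.08 m and y of billet_1_mid in the frame of pan_floor between -0.125 and 0.125 m and z of billet_1_mid in the frame of pan_floor between 0.008 and 0.033 m and contact force between billet_1 and crusher below 4.4 N) or (x of billet_1_mid in the frame of crate_floor between -0.08 and 0.08 m and y of billet_1_mid in the frame of crate_floor between -0.125 and 0.125 m and z of billet_1_mid in the frame of crate_floor between 0.008 and 0.033 m and contact force between billet_1 and crate above 4.4 N)) and ((x of billet_2_mid in the frame of pan_floor between -0.08 and 0.08 m and y of billet_2_mid in the frame of pan_floor between -0.125 and 0.125 m and z of billet_2_mid in the frame of pan_floor between 0.008 and 0.033 m and contact force between billet_2 and crusher below 4.4 N) or (x of billet_2_mid in the frame of crate_floor between -0.08 and 0.08 m and y of billet_2_mid in the frame of crate_floor between -0.125 and 0.125 m and z of billet_2_mid in the frame of crate_floor between 0.008 and 0.033 m and contact force between billet_2 and crate above 4.4 N)) and ((x of billet_3_mid in the frame of pan_floor between -0.08 and 0.08 m and y of billet_3_mid in the frame of pan_floor between -0.125 and 0.125 m and z of billet_3_mid in the frame of pan_floor between 0.008 and 0.033 m and contact force between billet_3 and crusher below 4.4 N) or (x of billet_3_mid in the frame of crate_floor between -0.08 and 0.08 m and y of billet_3_mid in the frame of crate_floor between -0.125 and 0.125 m and z of billet_3_mid in the frame of crate_floor between 0.008 and 0.033 m and contact force between billet_3 and crate above 4.4 N)) and ((x of billet_4_mid in the frame of pan_floor between -0.08 and 0.08 m and y of billet_4_mid in the frame of pan_floor between -0.125 and 0.125 m and z of billet_4_mid in the frame of pan_floor between 0.008 and 0.033 m and contact force between billet_4 and crusher below 4.4 N) or (x of billet_4_mid in the frame of crate_floor between -0.08 and 0.08 m and y of billet_4_mid in the frame of crate_floor between -0.125 and 0.125 m and z of billet_4_mid in the frame of crate_floor between 0.008 and 0.033 m and contact force between billet_4 and crate above 4.4 N)) and ((x of billet_5_mid in the frame of pan_floor between -0.08 and 0.08 m and y of billet_5_mid in the frame of pan_floor between -0.125 and 0.125 m and z of billet_5_mid in the frame of pan_floor between 0.008 and 0.033 m and contact force between billet_5 and crusher below 4.4 N) or (x of billet_5_mid in the frame of crate_floor between -0.08 and 0.08 m and y of billet_5_mid in the frame of crate_floor between -0.125 and 0.125 m and z of billet_5_mid in the frame of crate_floor between 0.008 and 0.033 m and contact force between billet_5 and crate above 4.4 N)) and ((x of billet_6_mid in the frame of pan_floor between -0.08 and 0.08 m and y of billet_6_mid in the frame of pan_floor between -0.125 and 0.125 m and z of billet_6_mid in the frame of pan_floor between 0.008 and 0.033 m and contact force between billet_6 and crusher below 4.4 N) or (x of billet_6_mid in the frame of crate_floor between -0.08 and 0.08 m and y of billet_6_mid in the frame of crate_floor between -0.125 and 0.125 m and z of billet_6_mid in the frame of crate_floor between 0.008 and 0.033 m and contact force between billet_6 and crate above 4.4 N))), for 0.4 s.
4. the guard is slid fully shut over the charged pan with the stop still in (all of step 1), for 0.2 s.
5. the stop is twisted until it is all the way up (value of joint stop_press below 0.0012 m and value of joint guard below 0.008 m), for 0.2 s.
At the end, for the whole second after the job is handed in: Every plain billet present lies on the feed pan's floor and every lead one on the crate's (centre inside the walls, at most 33 mm above that floor; resting weight under / over 4.4 N), all at rest; guard shut to within 8 mm, stop up to within 1.2 mm (all of step 3 and all of step 5); the robot touches nothing.
It fails at once if the guard is off its shut position (by more than 20 mm) while the stop is not in (value of joint guard above 0.02 m and value of joint stop_press below 0.003 m).
It fails at once if a bystander (glue bottle, cup, jar, tin) is shifted by more than 50 mm or knocked over (distance of any of glue, cup, jar, tin from where it was at the start of the episode above 0.05 m or angle between any of glue, cup, jar, tin's own z axis and vertical above 0.6 rad).
Of billet_1, billet_2, billet_3, billet_4, billet_5, billet_6 only 4 to 5 are there at a start; the rules pass over those that are not, and their reading is None.
At some moment in a run one of billet_1, billet_2, billet_3, billet_4, billet_5, billet_6 may be knocked a few centimetres aside while the robot is not near it.
Once in a run the grip may slacken for a moment while it holds something.
It also fails if it takes over 210 s, if anything falls off the work surface, if the arm or the gripper's body presses on something with over 40 N, if the wrist force passes 120 N, or if a joint passes its speed limit or range.

## Working session

There is one attempt and no reset: what is moved stays moved. The work goes in short steps, Python scripts to look and compute and a tool call to move; the robot and the scene stay as the last step left them, time stands still between calls to the robot, and variables do not carry over. Pictures are saved under pics/ and viewed, at most 14 in all, crops included, and the job is handed in when it is done.

Besides the shell and the picture viewer there is one more tool, called by a JSON object that holds its "op" and its "data", one argument or row to a line. arm_command: Moves the arm, as the interface text tells. Its arguments: {"type":"object","properties":{"deltas":{"type":"array"}},"required":["deltas"]}

```bash
mkdir -p pics; cat > h.py <<'E'
import numpy as np, cv2
from station import sense, capture, finish_job, tip_reach
def cam(n):
    c=capture(n); c['R']=cv2.Rodrigues(np.array(c['rvec'],float))[0]; c['t']=np.array(c['tvec'],float).ravel()
    c['f']=240/np.tan(np.radians(c['fovy'])/2); c['n']=n; return c
def ray(c,u,v):
    x=(u-c['cx'])/c['f'];y=(v-c['cy'])/c['f']
    if c['n']=='wrist':
        r=np.hypot(x,y); s=np.sin(r)/r if r>1e-9 else 1; d=np.array([x*s,y*s,np.cos(r)])
    else: d=np.array([x,y,1.])
    return -c['R'].T@c['t'], c['R'].T@d
def onz(c,u,v,z):
    o,d=ray(c,u,v); return o+d*(z-o[2])/d[2]
def proj(c,p):
    q=c['R']@np.array(p,float)+c['t']
    if c['n']=='wrist':
        r=np.hypot(q[0],q[1]); th=np.arctan2(r,q[2]); return c['cx']+c['f']*th*q[0]/r, c['cy']+c['f']*th*q[1]/r
    return c['cx']+c['f']*q[0]/q[2], c['cy']+c['f']*q[1]/q[2]
E
python3 - <<'E'
from h import *
s=sense(); print(s, tip_reach)
for n in ['scene','side','wrist']:
    c=cam(n); cv2.imwrite(f'pics/{n}0.png',c['pixels']); print(n,c['f'],-c['R'].T@c['t'],c['R'][2])
E
```

```text
{'time_s': 0.0, 'joints': array([ 1.48173754e+01,  2.20918965e+01,  3.78214161e-01, -2.94733977e-02,
       -6.84117262e+01, -1.48167460e+01]), 'joint_velocities': array([-0.00035165,  0.01520094, -0.01784266,  0.0516421 ,  0.05032803,
        0.03793724]), 'effort': array([ 5.69075401e-04, -3.90661991e+01,  1.87403029e+01,  4.22001421e+00,
        1.09914420e-02, -1.81494070e-04]), 'tcp_pos': array([6.24423850e-01, 2.79454508e-05, 2.40435663e-01]), 'ee_rot': array([[-1.78697897e-04, -9.99997479e-01, -2.23828573e-03],
       [-9.99999979e-01,  1.78916197e-04, -9.73304337e-05],
       [ 9.77306539e-05,  2.23826829e-03, -9.99997490e-01]]), 'wrist_force': array([ 0.5328456 ,  0.44082143, -0.17122924]), 'moment': array([-0.03136024,  0.01154649,  0.0220486 ]), 'gripper_force': 0.0, 'gripper_width': 0.9986467772278494} 0.019
scene 584.0886329653664 [1.17126938 0.35410604 0.89125577] [-0.56849045 -0.32493157 -0.75580294]
side 585.7772342741647 [0.21527815 0.71209891 1.00711378] [ 0.28730531 -0.59740104 -0.74871066]
wrist 371.64829954431775 [ 0.62423653 -0.06529173  0.38369502] [-0.00342251  0.23994141 -0.97078134]
```

View pics/scene0.png

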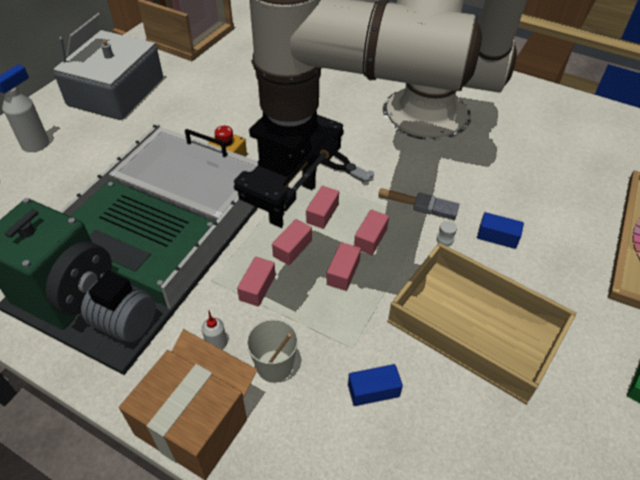

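View pics/side0.png

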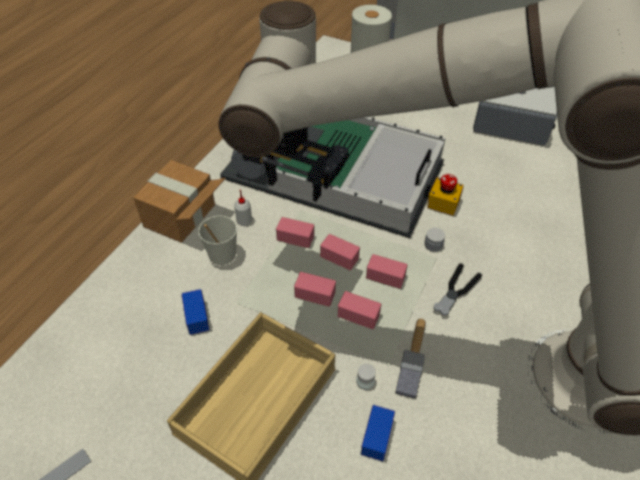

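View pics/wrist0.png

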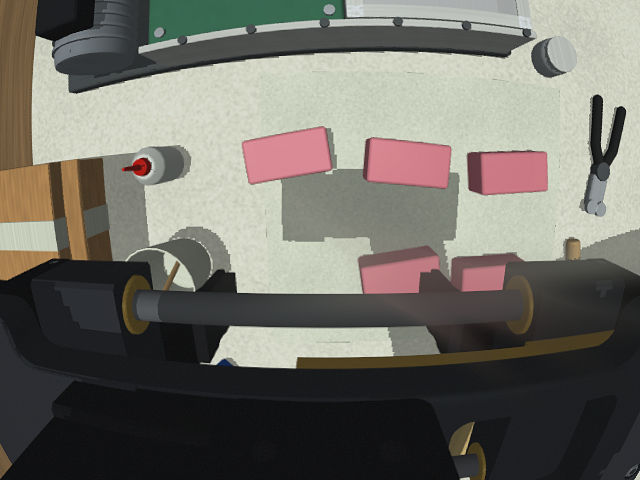

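```bash
cat >> h.py <<'E'
def pink(c):
    h=cv2.cvtColor(c['pixels'],cv2.COLOR_BGR2HSV)
    m=((h[...,0]>165)|(h[...,0]<5))&(h[...,1]>70)&(h[...,1]<175)&(h[...,2]>110)
    return cv2.morphologyEx(m.astype(np.uint8)*255,cv2.MORPH_OPEN,np.ones((3,3)))
def red(c):
    h=cv2.cvtColor(c['pixels'],cv2.COLOR_BGR2HSV)
    return (((h[...,0]>172)|(h[...,0]<6))&(h[...,1]>190)&(h[...,2]>90)).astype(np.uint8)*255
def blobs(m,a=60):
    return [k for k in cv2.findContours(m,cv2.RETR_EXTERNAL,cv2.CHAIN_APPROX_NONE)[0] if cv2.contourArea(k)>a]
def cross(c1,p1,c2,p2):
    o1,d1=ray(c1,*p1);o2,d2=ray(c2,*p2);d1=d1/np.linalg.norm(d1);d2=d2/np.linalg.norm(d2)
    s=np.linalg.lstsq(np.stack([d1,-d2],1),o2-o1,rcond=None)[0]
    a=o1+s[0]*d1;b=o2+s[1]*d2; return (a+b)/2,np.linalg.norm(a-b)
E
python3 - <<'E'
from h import *
np.set_printoptions(precision=4,suppress=True)
C={}
for n in ['scene','side']:
    c=C[n]=cam(n)
    for k in blobs(pink(c),200):
        m=cv2.moments(k);u,v=m['m10']/m['m00'],m['m01']/m['m00']
        print(n,'pink',round(u),round(v),m['m00'],onz(c,u,v,.024)[:2])
    for k in blobs(red(c),40):
        m=cv2.moments(k);u,v=m['m10']/m['m00'],m['m01']/m['m00']
        print(n,'red',round(u),round(v),m['m00'],onz(c,u,v,.075)[:2])
cv2.imwrite('pics/cropS.png',cv2.resize(C['scene']['pixels'][110:350,0:320],(800,600),interpolation=cv2.INTER_CUBIC))
cv2.imwrite('pics/cropD.png',cv2.resize(C['side']['pixels'][100:280,220:480],(800,554),interpolation=cv2.INTER_CUBIC))
E
```

```text
scene pink 255 276 715.5 [ 0.6578 -0.0677]
scene pink 343 260 695.5 [0.5433 0.0561]
scene pink 291 236 608.5 [ 0.541  -0.0613]
scene pink 372 226 574.5 [0.4376 0.0629]
scene pink 322 201 506.0 [ 0.4267 -0.0568]
scene red 223 132 98.0 [ 0.3986 -0.3234]
side pink 359 305 670.5 [0.4478 0.0598]
side pink 315 284 625.0 [0.553  0.0524]
side pink 387 266 558.5 [ 0.4359 -0.0596]
side pink 340 247 511.0 [ 0.5502 -0.0636]
side pink 295 227 465.0 [ 0.6667 -0.0702]
side red 449 182 98.5 [ 0.3919 -0.319 ]
```

View pics/cropS.png

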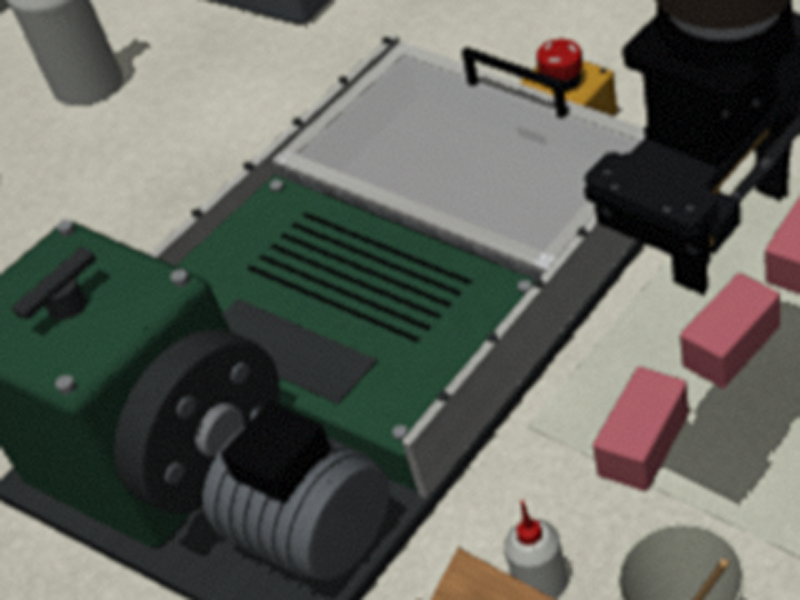

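View pics/cropD.png

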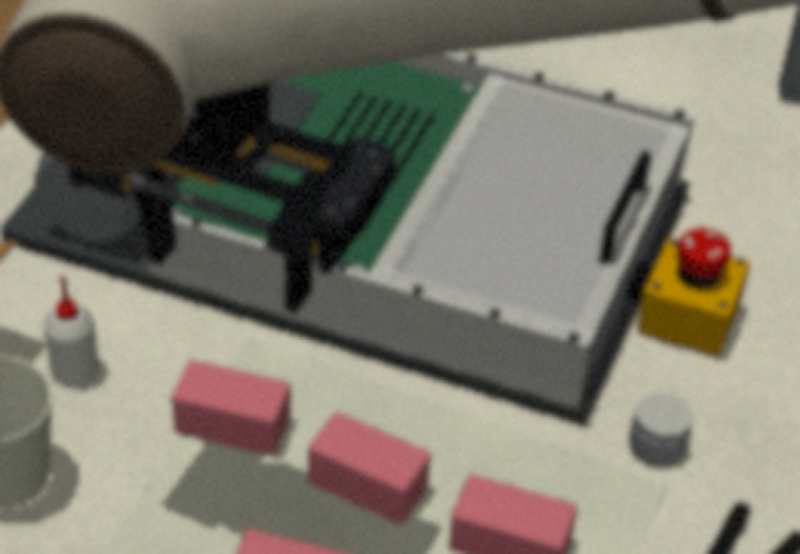

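```bash
python3 - <<'E'
from h import *
np.set_printoptions(precision=4,suppress=True)
S=cam('scene');D=cam('side')
print('handle',cross(S,(187.2,131),D,(429.6,151)),cross(S,(225.6,144),D,(417.6,182)))
print('stop',cross(S,(223,132),D,(449,182)))
for z in(.084,):
  print('rail far-y front corner',onz(S,157,125.5,z),onz(D,444,139.7,z),cross(S,(157,125.5),D,(444,139.7)))
  print('rail near front',onz(D,411,211,z),'back end',onz(S,164,289,z), onz(S,216,221,z), onz(D,220+.325*372,100+.325*266,z), onz(S,108.,213,.079), onz(S,65,211,.084))
# crate rim corners (z=.06)
for p in [(442,248),(575,316),(530,397),(390,312)]: print('crS',onz(S,*p,.06)[:2])
for p in [(263,316),(336,357),(246,476),(170,421)]: print('crD',onz(D,*p,.06)[:2])
E
```

```text
handle (array([ 0.4611, -0.3668,  0.105 ]), np.float64(0.0008284208681256748)) (array([ 0.4513, -0.2713,  0.0961]), np.float64(0.012069949539126327))
stop (array([ 0.3925, -0.3278,  0.0687]), np.float64(0.0029009568036905977))
rail far-y front corner [ 0.461  -0.4541  0.084 ] [ 0.4495 -0.4499  0.084 ] (array([ 0.4522, -0.4639,  0.0735]), np.float64(0.0009911764588671768))
rail near front [ 0.4347 -0.1812  0.084 ] back end [ 0.7952 -0.1562  0.084 ] [ 0.6243 -0.1738  0.084 ] [ 0.6054 -0.1817  0.084 ] [ 0.7083 -0.3663  0.079 ] [ 0.7484 -0.4356  0.084 ]
crS [0.4507 0.2123]
crS [0.4769 0.4634]
crS [0.6598 0.4406]
crS [0.6278 0.1898]
crD [0.5946 0.1906]
crD [0.4301 0.2078]
crD [0.4652 0.4646]
crD [0.6273 0.444 ]
```

{"op": "arm_command", "data": {
  "deltas": [
    [0,0,0,25,22.5,0,1],
    [0,0,0,25,22.5,0,1],
    [0,0,0,25,22.5,0,1],
    [0,0,0,25,22.5,0,1],
    [0,0,0,25,22.5,0,1],
    [0,0,0,25,22.5,0,1],
    [0,0,0,25,22.5,0,1],
    [0,0,0,25,22.5,0,1]
  ]
}}

```text
time_s: 1.02
tcp_pos: [0.4004, -0.2488, 0.2419]
ee_rot: [[0.001, -1.0, 0.001], [-1.0, -0.001, -0.0], [0.0, -0.001, -1.0]]
wrist_force: [0.6, 0.1, -0.2]
gripper_width: 0.48
gripper_force: 0.0
```

{"op": "arm_command", "data": {
  "deltas": [
    [0,0,0,0,0.4,0,1],
    [0,0,0,0,0.4,0,1]
  ]
}}

```text
time_s: 1.18
tcp_pos: [0.3962, -0.249, 0.2419]
ee_rot: [[-0.004, -1.0, 0.0], [-1.0, 0.004, 0.0], [-0.0, -0.0, -1.0]]
wrist_force: [-0.2, 0.3, -0.5]
gripper_width: 0.327
gripper_force: 0.0
```

```bash
python3 - <<'E'
from h import *
np.set_printoptions(precision=4,suppress=True)
s=sense();print(s['time_s'],s['tcp_pos'],s['wrist_force'])
W=cam('wrist');cv2.imwrite('pics/w1.png',W['pixels'])
for k in blobs(red(W),200):
    (u,v),r=cv2.minEnclosingCircle(k); print(u,v,r,onz(W,u,v,.078))
E
```

```text
1.1833 [ 0.3962 -0.249   0.2419] [-0.162   0.3043 -0.5007]
328.6894226074219 138.9986114501953 24.058088302612305 [ 0.3938 -0.3234  0.078 ]
```

View pics/w1.png

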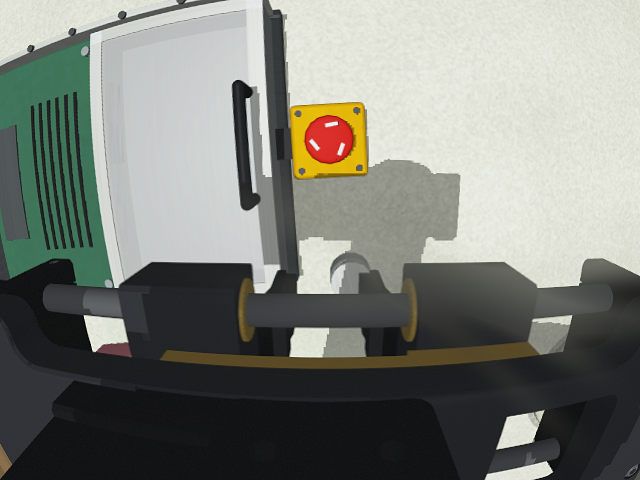

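```bash
python3 - <<'E'
from h import *
np.set_printoptions(precision=4,suppress=True)
W=cam('wrist')
a=onz(W,238,83,.115);b=onz(W,251,206,.115);print('handle',a,b,(a+b)/2,np.arctan2(-(a-b)[0]*-1,-(a-b)[1]),np.linalg.norm(a-b))
h=cv2.cvtColor(W['pixels'],cv2.COLOR_BGR2HSV)
k=max(blobs(((h[...,0]>18)&(h[...,0]<32)&(h[...,1]>150)&(h[...,2]>100)).astype(np.uint8)*255|red(W)),key=lambda k:cv2.contourArea(k)*(cv2.boundingRect(k)[1]<150))
P=np.array([onz(W,*p[0],.05)[:2]*1000 for p in k],np.float32);print('box',cv2.minAreaRect(P))
print('guard front edge',onz(W,247,10,.079),onz(W,266,265,.079))
print('tin',onz(W,350,256,.038), onz(cam('side'),434,232,.038))
E
```

```text
handle [ 0.4617 -0.3653  0.115 ] [ 0.4535 -0.2732  0.115 ] [ 0.4576 -0.3193  0.115 ] 0.08881746907432107 0.09247521231521579
box ((393.9373474121094, -323.39630126953125), (66.92121887207031, 66.45426940917969), 3.0716896057128906)
guard front edge [ 0.4639 -0.4382  0.079 ] [ 0.4503 -0.2158  0.079 ]
tin [ 0.3747 -0.2119  0.038 ] [ 0.3764 -0.1877  0.038 ]
```

{"op": "arm_command", "data": {
  "deltas": [
    [0,0,0,7.4,0.2,10,1],
    [0,0,0,7.4,0.2,10,1],
    [0,0,0,7.4,0.2,12.0,1],
    [0,0,0,7.4,0.2,12.0,1],
    [0,0,0,7.4,0.2,12.0,1]
  ]
}}

```text
time_s: 1.75
tcp_pos: [0.3947, -0.3209, 0.117]
ee_rot: [[-0.0, -1.0, -0.009], [-1.0, 0.0, 0.004], [-0.004, 0.009, -1.0]]
wrist_force: [0.8, 0.5, 0.6]
gripper_width: 0.008
gripper_force: 0.0
```

{"op": "arm_command", "data": {
  "deltas": [
    [0,0,0,0.2,0,1.0,1],
    [0,0,0,0.2,0,1.4,1],
    [0,0,0,0.2,0,1.8,1],
    [0,0,0,0.2,0,2.1,1],
    [0,0,0,0.2,0,2.3,1],
    [0,0,0,0.2,0,2.4,1],
    [0,0,0,0.2,0,2.4,1],
    [0,0,0,0.2,0,2.4,1]
  ]
}}

```text
time_s: 2.42
tcp_pos: [0.3973, -0.3239, 0.0995]
ee_rot: [[0.001, -1.0, 0.003], [-1.0, -0.001, -0.002], [0.002, -0.003, -1.0]]
wrist_force: [-0.5, 1.4, 5.6]
gripper_width: 0.004
gripper_force: 2.5
```

{"op": "arm_command", "data": {
  "deltas": [
    [0,0,0,0,0.2,0.4,1],
    [0,0,0,0,0.2,0.8,1],
    [0,0,0,0,0.2,1.2,1],
    [0,0,0,0,0.2,1.2,1],
    [0,0,0,0,0.2,1.2,1],
    [0,0,0,0,0.2,1.2,1]
  ]
}}

```text
time_s: 2.92
tcp_pos: [0.3981, -0.3258, 0.0949]
ee_rot: [[0.005, -1.0, 0.01], [-1.0, -0.005, -0.008], [0.008, -0.01, -1.0]]
wrist_force: [-7.1, 8.8, 45.1]
gripper_width: 0.008
gripper_force: 22.4
```

{"op": "arm_command", "data": {
  "deltas": [
    [0,0,0,0,0.2,-2,1],
    [0,0,0,0,0.2,-6,0.5],
    [0,0,0,0,0.2,-9,0],
    [0,0,-0.06,-0.4,-6,-9,0],
    [0,0,-0.06,-0.4,-6,-9,0],
    [0,0,-0.06,-0.4,-6,-9,0]
  ]
}}

```text
time_s: 3.42
tcp_pos: [0.4583, -0.3197, 0.1775]
ee_rot: [[0.063, -0.998, 0.006], [-0.998, -0.063, -0.003], [0.003, -0.006, -1.0]]
wrist_force: [-0.4, -1.2, 0.0]
gripper_width: 0.3
gripper_force: 0.0
```

```bash
python3 - <<'E'
from h import *
np.set_printoptions(precision=4,suppress=True)
s=sense();print(s['time_s'],s['tcp_pos'],s['ee_rot'],s['gripper_width'])
W=cam('wrist');
for k in blobs(red(W),100):
    (u,v),r=cv2.minEnclosingCircle(k); print(u,v,r,onz(W,u,v,.076))
cv2.imwrite('pics/w2.png',W['pixels'])
S=cam('scene')
for k in blobs(red(S),40):
    (u,v),r=cv2.minEnclosingCircle(k); print(u,v,r,onz(S,u,v,.072))
E
```

```text
3.4167 [ 0.4583 -0.3197  0.1775] [[ 0.0628 -0.998   0.0061]
 [-0.998  -0.0628 -0.0026]
 [ 0.003  -0.0059 -1.    ]] 0.29965252372675794
425.0 231.0 21.931812286376953 [ 0.3915 -0.3355  0.076 ]
```

{"op": "arm_command", "data": {
  "deltas": [
    [0,0,0,0,0,0,0],
    [0,0,0,0,0,3,0],
    [0,0,0,0,0,5.5,0],
    [0,0,0,0,0,6.6,0],
    [0,0,0,0,0,6.6,0.3],
    [0,0,0,0,0,6.6,1],
    [0,0,0,0,0,6.6,1],
    [0,0,0,0,0,6.6,1]
  ]
}}

```text
time_s: 4.18
tcp_pos: [0.4546, -0.3201, 0.111]
ee_rot: [[0.06, -0.998, 0.002], [-0.998, -0.06, -0.001], [0.001, -0.002, -1.0]]
wrist_force: [-0.0, -0.8, 0.2]
gripper_width: 0.285
gripper_force: 0.0
```

{"op": "arm_command", "data": {
  "deltas": [
    [0,0,0,0,0,0,1],
    [0,0,0,0,0,0,1]
  ]
}}

```text
time_s: 4.35
tcp_pos: [0.4585, -0.32, 0.111]
ee_rot: [[0.06, -0.998, 0.012], [-0.998, -0.06, -0.002], [0.003, -0.012, -1.0]]
wrist_force: [14.6, 5.5, -7.0]
gripper_width: 0.136
gripper_force: 7.0
```

{"op": "arm_command", "data": {
  "deltas": [
    [0,0,0,0,-2,0,1],
    [0,0,0,0,-5,0,1],
    [0,0,0,0,-8,0,1],
    [0,0,0,0,-11,0,1],
    [0,0,0,0,-14,0,1],
    [0,0,0,0,-15.5,0,1],
    [0,0,0,0,-16.4,0,1],
    [0,0,0,0,-16.4,0,1]
  ]
}}

```text
time_s: 5.02
tcp_pos: [0.6194, -0.3106, 0.1108]
ee_rot: [[0.061, -0.998, 0.002], [-0.998, -0.061, -0.002], [0.002, -0.002, -1.0]]
wrist_force: [1.7, -2.0, 2.9]
gripper_width: 0.107
gripper_force: 30.0
```

{"op": "arm_command", "data": {
  "deltas": [
    [0,0,0,0,0,0,1],
    [0,0,0,0,0,0,1]
  ]
}}

```text
time_s: 5.18
tcp_pos: [0.6188, -0.3106, 0.1108]
ee_rot: [[0.06, -0.998, 0.005], [-0.998, -0.06, -0.002], [0.002, -0.004, -1.0]]
wrist_force: [3.4, -3.3, 2.4]
gripper_width: 0.104
gripper_force: 30.0
```

{"op": "arm_command", "data": {
  "deltas": [
    [0,0,0,0,0,0,0],
    [0,0,0,0,0,0,0],
    [0,0,0,0,0,-3,0],
    [0,0,0,0,0,-7,-0.5],
    [0,0,0,0,0,-11,-1],
    [0,0,0.06,-4,0.5,-14,-1],
    [0,0,0.06,-8,1,-16,-1],
    [0,0,0.06,-12,1.5,-17,-1]
  ]
}}

```text
time_s: 5.85
tcp_pos: [0.5964, -0.201, 0.2778]
ee_rot: [[-0.002, -1.0, 0.0], [-1.0, 0.002, 0.001], [-0.001, -0.0, -1.0]]
wrist_force: [1.3, 0.5, 1.0]
gripper_width: 0.622
gripper_force: 0.0
```

{"op": "arm_command", "data": {
  "deltas": [
    [0,0,0,-4,0.5,0,-1],
    [0,0,0,-8,1,0,-1],
    [0,0,0,-12,1.5,0,-1],
    [0,0,0,-16,2,0,-1],
    [0,0,0,-20,2.5,0,-1],
    [0,0,0,-24,3,0,-1],
    [0,0,0,-28,3.5,0,-1],
    [0,0,0,-30,4,0,-1]
  ]
}}

```text
time_s: 6.52
tcp_pos: [0.5553, 0.1016, 0.2751]
ee_rot: [[0.003, -1.0, -0.004], [-1.0, -0.003, 0.0], [-0.0, 0.004, -1.0]]
wrist_force: [0.5, 0.1, -0.4]
gripper_width: 0.995
gripper_force: 0.0
```

```bash
cat >> h.py <<'E'
def billets(c,z=.042):
    # pink blobs -> top-face rectangle: brightest part of each blob, cast onto z
    out=[]
    h=cv2.cvtColor(c['pixels'],cv2.COLOR_BGR2HSV)
    for k in blobs(pink(c),150):
        m=np.zeros(h.shape[:2],np.uint8);cv2.drawContours(m,[k],-1,255,-1)
        V=h[...,2];t=np.percentile(V[m>0],85)*.9
        mm=cv2.morphologyEx(((m>0)&(V>t)).astype(np.uint8)*255,cv2.MORPH_CLOSE,np.ones((5,5)))
        q=max(blobs(mm,20),key=cv2.contourArea)
        P=np.array([onz(c,*p[0],z)[:2]*1000 for p in q],np.float32)
        (x,y),(w,l),a=cv2.minAreaRect(P)
        if w<l: w,l,a=l,w,a+90
        a=(a+90)%180-90
        mo=cv2.moments(q);out.append((x/1000,y/1000,w,l,a,mo['m10']/mo['m00'],mo['m01']/mo['m00']))
    return np.array(out)
E
python3 - <<'E'
from h import *
np.set_printoptions(precision=3,suppress=True)
s=sense();print(s['time_s'],s['tcp_pos'],s['wrist_force'])
W=cam('wrist');cv2.imwrite('pics/w3.png',W['pixels']);print(billets(W))
S=cam('scene');print(billets(S));print(billets(cam('side')));cv2.imwrite('pics/s3.png',S['pixels'])
E
```

```text
6.5167 [0.555 0.102 0.275] [ 0.54   0.084 -0.379]
[[  0.445   0.068  75.723  38.027   3.262 430.611 183.151]
 [  0.548   0.062  75.973  37.872   8.994 332.139 175.161]
 [  0.433  -0.05   76.133  38.212   5.199 442.192  72.751]
 [  0.546  -0.054  75.758  37.944  -3.725 334.923  63.317]
 [  0.661  -0.06   76.     38.022   9.289 224.224  61.313]]
[[  0.666  -0.06   76.526  38.302   9.299 255.233 274.945]
 [  0.554   0.061  76.154  38.364   8.823 343.381 259.999]
 [  0.552  -0.054  76.316  38.101  -3.863 291.358 235.325]
 [  0.45    0.068  76.371  38.426   3.655 371.431 225.416]
 [  0.44   -0.05   75.478  38.038   4.933 322.048 200.348]]
[[  0.445   0.069  76.54   38.093   4.224 359.28  304.035]
 [  0.549   0.063  75.852  37.953   9.375 314.39  283.015]
 [  0.434  -0.049  76.712  38.148   6.462 386.773 265.192]
 [  0.546  -0.053  75.383  37.996  -4.521 339.592 245.598]
 [  0.661  -0.059  74.312  38.038   9.208 294.478 226.134]]
```

View pics/w3.png

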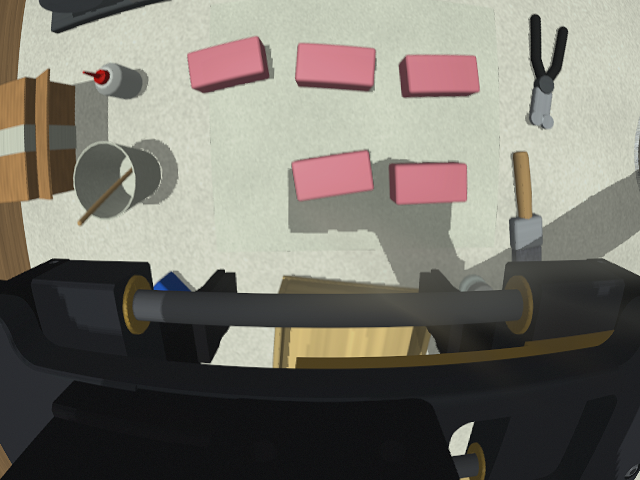

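{"op": "arm_command", "data": {
  "deltas": [
    [0,0,1.0,3.4,11,10,-1],
    [0,0,1.0,3.4,11,10,-1],
    [0,0,1.0,3.4,11,10,-1],
    [0,0,1.0,3.4,11,10,-1],
    [0,0,1.0,3.4,11,10,-1],
    [0,0,1.0,3.4,11,10,-1],
    [0,0,1.0,3.4,11,10,-1],
    [0,0,1.0,3.4,11,10,-1]
  ]
}}

```text
time_s: 7.33
tcp_pos: [0.4465, 0.0626, 0.1758]
ee_rot: [[-0.846, -0.533, -0.002], [-0.533, 0.846, -0.001], [0.002, 0.001, -1.0]]
wrist_force: [-0.1, -0.4, -0.4]
gripper_width: 0.998
gripper_force: 0.0
```

{"op": "arm_command", "data": {
  "deltas": [
    [0,0,0.51,0,0,0,-1],
    [0,0,0.51,0,0,0,-1],
    [0,0,0.51,0,0,0,-1],
    [0,0,0.51,0,0,0,-1],
    [0,0,0.51,0,0,0,-1],
    [0,0,0.51,0,0,0,-1]
  ]
}}

```text
time_s: 7.83
tcp_pos: [0.447, 0.0631, 0.1759]
ee_rot: [[-0.998, -0.062, -0.001], [-0.062, 0.998, -0.0], [0.001, -0.0, -1.0]]
wrist_force: [0.0, -0.6, 0.4]
gripper_width: 0.998
gripper_force: 0.0
```

```bash
python3 - <<'E'
from h import *
np.set_printoptions(precision=3,suppress=True)
s=sense();print(s['time_s'],s['tcp_pos'],s['ee_rot'][:,0],s['joints'],s['wrist_force'])
W=cam('wrist');cv2.imwrite('pics/w4.png',W['pixels']);print(billets(W))
print(billets(cam('side')))
E
```

```text
7.8333 [0.447 0.063 0.176] [-0.998 -0.062  0.001] [  28.761    8.849  -28.408   -0.022  -52.823 -115.212] [ 0.01  -0.64   0.393]
[[  0.538   0.059  40.284  27.601 -86.177 316.498 342.359]
 [  0.444   0.067  75.795  38.336   3.424 333.237 232.503]
 [  0.434  -0.05   76.401  38.092   5.463 186.86  211.355]]
[[  0.445   0.069  75.414  38.352   3.231 359.005 304.126]
 [  0.549   0.063  75.985  38.493   8.865 314.397 283.084]
 [  0.418  -0.036  57.652  23.643  29.708 394.107 271.193]
 [  0.567  -0.054  37.829  34.999  83.386 330.947 241.216]
 [  0.661  -0.059  74.61   37.825   9.323 294.524 226.166]]
```

{"op": "arm_command", "data": {
  "deltas": [
    [0,0,0,0.2,0.5,4,-1],
    [0,0,0,0.2,0.5,8,-1],
    [0,0,0,0.2,0.5,11,-1],
    [0,0,0,0.2,0.5,13.5,-1],
    [0,0,0,0.2,0.5,14.9,-1],
    [0,0,0,0.2,0.5,14.9,1],
    [0,0,0,0.2,0.5,14.9,1],
    [0,0,0,0.2,0.5,14.9,1]
  ]
}}

```text
time_s: 8.6
tcp_pos: [0.446, 0.0694, 0.0281]
ee_rot: [[-0.998, -0.062, 0.002], [-0.062, 0.998, 0.001], [-0.002, 0.001, -1.0]]
wrist_force: [0.1, -0.7, -0.1]
gripper_width: 0.848
gripper_force: 0.0
```

{"op": "arm_command", "data": {
  "deltas": [
    [0,0,0,0,0,0,1],
    [0,0,0,0,0,0,1],
    [0,0,0,0,0,0,1],
    [0,0,0,0,0,0,1],
    [0,0,0,0,0,-3,1],
    [0,0,0,0,0,-6,1],
    [0,0,0,0,0,-9,1],
    [0,0,0,0,0,-11,1]
  ]
}}

```text
time_s: 9.27
tcp_pos: [0.445, 0.0691, 0.1391]
ee_rot: [[-0.998, -0.061, 0.001], [-0.061, 0.998, 0.001], [-0.001, 0.001, -1.0]]
wrist_force: [0.6, 0.4, -5.5]
gripper_width: 0.475
gripper_force: 30.0
```

{"op": "arm_command", "data": {
  "deltas": [
    [0,0,0,0,0,0,1],
    [0,0,0,0,0,0,1],
    [0,0,0,0,0,0,1],
    [0,0,0,0,0,0,1]
  ]
}}

```text
time_s: 9.6
tcp_pos: [0.4435, 0.0684, 0.1351]
ee_rot: [[-0.998, -0.06, -0.005], [-0.06, 0.998, -0.002], [0.005, -0.002, -1.0]]
wrist_force: [0.3, 0.1, -5.2]
gripper_width: 0.477
gripper_force: 30.0
```

{"op": "arm_command", "data": {
  "deltas": [
    [0,0,0,0,0,0,1]
  ]
}}

```text
time_s: 9.68
tcp_pos: [0.4441, 0.0686, 0.1354]
ee_rot: [[-0.998, -0.06, -0.004], [-0.06, 0.998, -0.002], [0.004, -0.002, -1.0]]
wrist_force: [-0.9, 0.1, -5.3]
gripper_width: 0.473
gripper_force: 30.0
```

{"op": "arm_command", "data": {
  "deltas": [
    [0,0,0,0,0,0,1]
  ]
}}

```text
time_s: 9.77
tcp_pos: [0.4446, 0.0688, 0.1359]
ee_rot: [[-0.998, -0.061, -0.003], [-0.061, 0.998, -0.001], [0.003, -0.001, -1.0]]
wrist_force: [0.4, -0.7, -5.5]
gripper_width: 0.478
gripper_force: 30.0
```

{"op": "arm_command", "data": {
  "deltas": [
    [0,0,0,-1.5,3,-1.5,1],
    [0,0,0,-3,6,-3,1],
    [0,0,0,-4.5,9,-4.5,1],
    [0,0,0,-6,12,-6,1],
    [0,0,0,-8,15,-8,1],
    [0,0,0,-9.5,18,-9,1],
    [0,0,0,-11,21,-10,1],
    [0,0,0,-11.3,21.4,-10,1]
  ]
}}

```text
time_s: 10.43
tcp_pos: [0.548, 0.2952, 0.2379]
ee_rot: [[-0.998, -0.064, 0.005], [-0.064, 0.998, 0.004], [-0.006, 0.004, -1.0]]
wrist_force: [1.2, 0.4, -4.4]
gripper_width: 0.475
gripper_force: 30.0
```

```bash
python3 - <<'E'
from h import *
np.set_printoptions(precision=3,suppress=True)
s=sense();print(s['time_s'],s['tcp_pos'],s['ee_rot'][:,0],s['gripper_width'],s['wrist_force'])
W=cam('wrist');D=cam('side')
big=np.hstack([cv2.resize(W['pixels'],(400,300)),cv2.resize(D['pixels'][300:480,140:380],(400,300))])
cv2.imwrite('pics/w5.png',big)
E
```

```text
10.4333 [0.548 0.295 0.238] [-0.998 -0.064 -0.006] 0.47527371153399117 [ 1.243  0.409 -4.404]
```

View pics/w5.png

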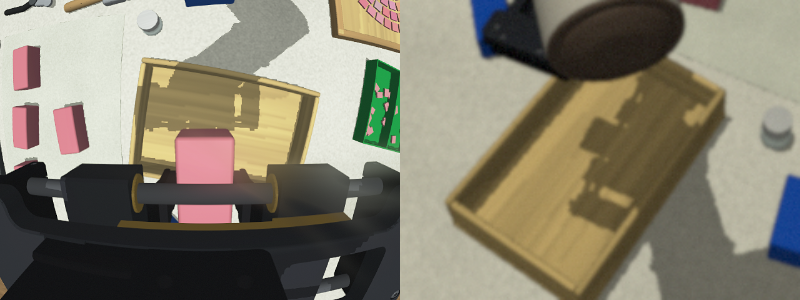

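```bash
python3 - <<'E'
from h import *
np.set_printoptions(precision=3,suppress=True)
W=cam('wrist');D=cam('side')
for p in[(229,93),(512,150)]:print(onz(W,*p,.06))
for p in[(335,354),(245,479),(168,422)]:print(onz(D,*p,.06))
E
```

```text
[0.431 0.198 0.06 ]
[0.461 0.456 0.06 ]
[0.434 0.203 0.06 ]
[0.464 0.469 0.06 ]
[0.629 0.447 0.06 ]
```

{"op": "arm_command", "data": {
  "deltas": [
    [0,0,0.06,-0.1,4,0,1],
    [0,0,0.12,-0.1,8,0,1],
    [0,0,0.176,-0.1,10.6,3,1],
    [0,0,0.176,-0.1,10.6,7,1],
    [0,0,0.176,-0.1,10.6,11,1],
    [0,0,0.176,-0.1,10.6,15,1],
    [0,0,0.176,-0.1,10.6,17.5,1],
    [0,0,0.176,-0.1,10.6,18.5,1]
  ]
}}

```text
time_s: 11.3
tcp_pos: [0.5387, 0.3917, 0.0543]
ee_rot: [[-0.994, 0.113, -0.003], [0.113, 0.994, -0.01], [0.002, -0.01, -1.0]]
wrist_force: [-13.9, -12.3, 43.3]
gripper_width: 0.48
gripper_force: 30.1
```

{"op": "arm_command", "data": {
  "deltas": [
    [0,0,0,0,0,0.7,1],
    [0,0,0,0,0,1.3,1],
    [0,0,0,0,0,1.6,1],
    [0,0,0,0,0,1.6,1]
  ]
}}

```text
time_s: 11.63
tcp_pos: [0.5425, 0.3912, 0.0469]
ee_rot: [[-0.994, 0.112, 0.005], [0.112, 0.994, -0.005], [-0.006, -0.005, -1.0]]
wrist_force: [-5.9, -16.5, 35.1]
gripper_width: 0.48
gripper_force: 30.0
```

{"op": "arm_command", "data": {
  "deltas": [
    [0,0,0,0,0,-3,1],
    [0,0,0,0,-1,-6,1],
    [0,0,0,0,-2.5,-6,1],
    [0,0,0,0,-2.5,-6,1],
    [0,0,0,0,-2.5,-4,1],
    [0,0,0,0,-2.5,-2.5,1],
    [0,0,0,0,-2.5,-1.5,1],
    [0,0,0,0,-2.5,-1.5,1]
  ]
}}

```text
time_s: 12.3
tcp_pos: [0.5354, 0.369, 0.0483]
ee_rot: [[-0.993, 0.116, -0.004], [0.116, 0.993, -0.004], [0.004, -0.005, -1.0]]
wrist_force: [0.1, -0.8, -5.1]
gripper_width: 0.48
gripper_force: 30.0
```

```bash
python3 - <<'E'
from h import *
np.set_printoptions(precision=3,suppress=True)
s=sense();print(s['time_s'],s['tcp_pos'],s['ee_rot'][:,0],s['gripper_width'],s['wrist_force'])
W=cam('wrist');D=cam('side')
big=np.hstack([cv2.resize(W['pixels'],(400,300)),cv2.resize(D['pixels'][300:480,140:380],(400,300))])
cv2.imwrite('pics/w6.png',big)
E
```

```text
12.3 [0.535 0.369 0.048] [-0.993  0.116  0.004] 0.4801604767648034 [ 0.125 -0.764 -5.088]
```

View pics/w6.png

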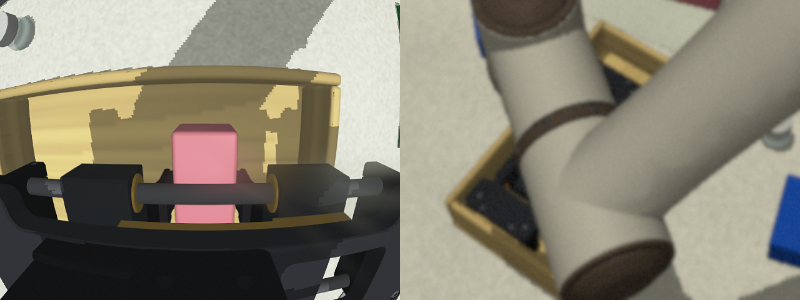

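{"op": "arm_command", "data": {
  "deltas": [
    [0,0,0,0,0,0.6,1],
    [0,0,0,0,0,1.0,1],
    [0,0,0,0,0,1.3,1],
    [0,0,0,0,0,1.3,1]
  ]
}}

```text
time_s: 12.73
tcp_pos: [0.538, 0.3717, 0.0465]
ee_rot: [[-0.994, 0.113, 0.005], [0.113, 0.994, 0.002], [-0.005, 0.002, -1.0]]
wrist_force: [-10.1, -4.1, 26.5]
gripper_width: 0.48
gripper_force: 30.0
```

```bash
python3 - <<'E'
from h import *
np.set_printoptions(precision=3,suppress=True)
W=cam('wrist')
for p in[(544,125),(528,125),(528,140),(0,150)]:print(onz(W,*p,.06))
E
```

```text
[0.468 0.464 0.06 ]
[0.468 0.456 0.06 ]
[0.474 0.456 0.06 ]
[0.444 0.228 0.06 ]
```

{"op": "arm_command", "data": {
  "deltas": [
    [0,0,0,0,0,-0.8,1],
    [0,0,0,0,0,-0.8,0.4],
    [0,0,0,0,0,-0.8,-0.2],
    [0,0,0,0,0,-0.8,-0.2],
    [0,0,0,0,0,-0.8,-0.2],
    [0,0,0,0,0,-3,-0.2],
    [0,0,0,0,0,-7,-0.2],
    [0,0,0,0,0,-11,-0.5]
  ]
}}

```text
time_s: 13.45
tcp_pos: [0.5362, 0.3699, 0.1473]
ee_rot: [[-0.993, 0.115, -0.003], [0.115, 0.993, -0.004], [0.002, -0.004, -1.0]]
wrist_force: [0.8, 0.6, 1.0]
gripper_width: 0.625
gripper_force: 0.0
```

{"op": "arm_command", "data": {
  "deltas": [
    [0,0,0,-4,-3,-2,-1],
    [0,0,0,-8,-6,-4,-1],
    [0,0,0,-8,-10,-4,-1],
    [0,0,0,-8,-14,-4,-1],
    [0,0,0,-8,-14,-4,-1]
  ]
}}

```text
time_s: 13.87
tcp_pos: [0.6005, 0.2178, 0.1886]
ee_rot: [[-0.993, 0.119, -0.0], [0.119, 0.993, -0.001], [0.0, -0.001, -1.0]]
wrist_force: [-0.0, 0.1, 0.1]
gripper_width: 0.949
gripper_force: 0.0
```

```bash
python3 - <<'E'
from h import *
np.set_printoptions(precision=3,suppress=True)
s=sense();print(s['time_s'],s['tcp_pos'],s['ee_rot'][:,0],s['gripper_width'],s['wrist_force'])
W=cam('wrist');D=cam('side');print(billets(W));print(billets(D));print(billets(W,.05))
big=np.hstack([cv2.resize(W['pixels'],(400,300)),cv2.resize(D['pixels'][300:480,140:380],(400,300))])
cv2.imwrite('pics/w7.png',big)
E
```

```text
13.8667 [0.6   0.218 0.189] [-0.993  0.119  0.   ] 0.9494977162243402 [-0.044  0.095  0.124]
[[  0.546  -0.054  77.143  38.857  -3.686  47.059 213.015]
 [  0.549   0.061  76.542  39.057   9.152 139.919 196.791]
 [  0.456  -0.078  76.516  38.649   5.752  19.57  131.109]
 [  0.534   0.375  79.021  39.905  -6.737 504.912 135.228]]
[[  0.537   0.37   75.596  38.797  -6.729 240.346 411.782]
 [  0.549   0.063  75.299  38.023   9.252 314.362 283.075]
 [  0.456  -0.076  76.163  38.097   6.159 381.977 252.669]
 [  0.544  -0.053  70.957  38.343  -4.116 341.83  247.012]]
[[  0.546  -0.047  75.014  37.784  -3.686  47.059 213.015]
 [  0.548   0.065  74.429  37.979   9.152 139.919 196.791]
 [  0.458  -0.07   74.403  37.582   5.752  19.57  131.109]
 [  0.534   0.371  76.839  38.804  -6.737 504.912 135.228]]
```

View pics/w7.png

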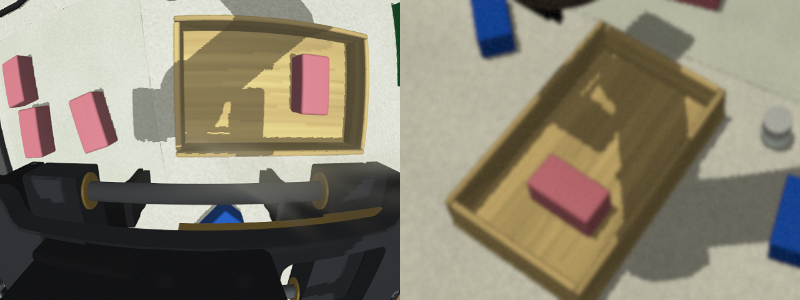

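{"op": "arm_command", "data": {
  "deltas": [
    [0,0,-0.1,0.8,-4,0,-1],
    [0,0,-0.2,1.6,-8,0,-1],
    [0,0,-0.277,2.4,-12,0,-1],
    [0,0,-0.277,3.2,-16.1,1,-1],
    [0,0,-0.277,3.2,-16.1,5,-1],
    [0,0,-0.277,3.2,-16.1,9,-1],
    [0,0,-0.277,3.2,-16.1,13,-1],
    [0,0,-0.277,3.2,-16.1,15.5,-1]
  ]
}}

```text
time_s: 14.63
tcp_pos: [0.5482, 0.0663, 0.0296]
ee_rot: [[-0.987, -0.161, -0.004], [-0.161, 0.987, -0.001], [0.004, -0.001, -1.0]]
wrist_force: [-0.7, -0.3, 0.8]
gripper_width: 0.997
gripper_force: 0.0
```

```bash
python3 -c "
from h import *
s=sense();print(s['tcp_pos'],s['ee_rot'][:,0])"
```

```text
[0.54817196 0.06634475 0.02957327] [-0.98691954 -0.16116237  0.00406374]
```

{"op": "arm_command", "data": {
  "deltas": [
    [0,0,0,0,-0.4,0.3,-1],
    [0,0,0,0,-0.4,0.3,1],
    [0,0,0,0,-0.4,0.3,1],
    [0,0,0,0,-0.4,0.3,1],
    [0,0,0,0,-0.4,0.3,1],
    [0,0,0,0,-0.4,0.3,1],
    [0,0,0,0,-0.4,0.3,1],
    [0,0,0,0,-0.4,0.3,1]
  ]
}}

```text
time_s: 15.3
tcp_pos: [0.5507, 0.0623, 0.031]
ee_rot: [[-0.987, -0.161, 0.001], [-0.161, 0.987, 0.001], [-0.001, 0.0, -1.0]]
wrist_force: [-0.2, -0.4, -0.0]
gripper_width: 0.551
gripper_force: 0.0
```

{"op": "arm_command", "data": {
  "deltas": [
    [0,0,0,0,0,0,1],
    [0,0,0,0,0,-3,1],
    [0,0,0,0,0,-6,1],
    [0,0,0,0,0,-9,1],
    [0,0,0,0,0,-12,1],
    [0,0,0,0,0,-12,1],
    [0,0,0,0,0,-12,1],
    [0,0,0,0,0,-12,1]
  ]
}}

```text
time_s: 15.97
tcp_pos: [0.5484, 0.0617, 0.148]
ee_rot: [[-0.987, -0.16, -0.005], [-0.16, 0.987, -0.0], [0.005, 0.0, -1.0]]
wrist_force: [0.6, 0.0, -6.4]
gripper_width: 0.477
gripper_force: 30.0
```

{"op": "arm_command", "data": {
  "deltas": [
    [0,0,0,0,0,0,1],
    [0,0,0,0,0,0,1],
    [0,0,0,0,0,0,1]
  ]
}}

```text
time_s: 16.22
tcp_pos: [0.5496, 0.0619, 0.1485]
ee_rot: [[-0.987, -0.161, -0.003], [-0.161, 0.987, -0.001], [0.003, -0.001, -1.0]]
wrist_force: [0.1, 1.1, -5.0]
gripper_width: 0.479
gripper_force: 30.0
```

{"op": "arm_command", "data": {
  "deltas": [
    [0,0,0,0,0,0,1]
  ]
}}

```text
time_s: 16.3
tcp_pos: [0.55, 0.062, 0.1491]
ee_rot: [[-0.987, -0.161, -0.002], [-0.161, 0.987, -0.001], [0.002, -0.0, -1.0]]
wrist_force: [-0.0, 0.2, -5.1]
gripper_width: 0.478
gripper_force: 30.0
```

{"op": "arm_command", "data": {
  "deltas": [
    [0,0,0.06,-0.4,4,0,1],
    [0,0,0.12,-0.8,8,0,1],
    [0,0,0.18,-1.2,12,0,1],
    [0,0,0.24,-1.6,16,0,1],
    [0,0,0.275,-2,20,0,1],
    [0,0,0.275,-2,24,0,1],
    [0,0,0.275,-2,24,3,1],
    [0,0,0.275,-2,24,5,1]
  ]
}}

```text
time_s: 16.97
tcp_pos: [0.531, 0.3054, 0.0991]
ee_rot: [[-0.994, 0.109, 0.001], [0.109, 0.994, 0.002], [-0.001, 0.002, -1.0]]
wrist_force: [-1.2, -2.3, -7.8]
gripper_width: 0.485
gripper_force: 30.0
```

{"op": "arm_command", "data": {
  "deltas": [
    [0,0,0,0,0,3,1],
    [0,0,0,0,0,4.5,1],
    [0,0,0,0,0,5.5,1],
    [0,0,0,0,0,6,1],
    [0,0,0,0,0,6,1]
  ]
}}

```text
time_s: 17.38
tcp_pos: [0.5316, 0.3023, 0.0401]
ee_rot: [[-0.994, 0.113, -0.0], [0.113, 0.994, -0.001], [0.0, -0.001, -1.0]]
wrist_force: [-0.6, -0.3, -4.6]
gripper_width: 0.479
gripper_force: 30.0
```

{"op": "arm_command", "data": {
  "deltas": [
    [0,0,0,0,0,0.1,0],
    [0,0,0,0,0,0.1,-0.2],
    [0,0,0,0,0,0.1,-0.2],
    [0,0,0,0,0,-3,-0.2],
    [0,0,0,0,0,-7,-0.2],
    [0,0,0,0,0,-11,-0.4],
    [0,0,-0.08,0.3,-4,-12,-1],
    [0,0,-0.16,0.6,-8,-12,-1]
  ]
}}

```text
time_s: 18.05
tcp_pos: [0.5196, 0.2259, 0.1664]
ee_rot: [[-0.998, -0.054, 0.012], [-0.054, 0.998, 0.008], [-0.012, 0.007, -1.0]]
wrist_force: [1.1, -1.2, -0.8]
gripper_width: 0.744
gripper_force: 0.0
```

{"op": "arm_command", "data": {
  "deltas": [
    [0,0,-0.06,0.8,-4,0,-1],
    [0,0,-0.06,1.2,-8,0,-1],
    [0,0,-0.06,1.6,-12,0,-1],
    [0,0,-0.06,2,-16,0,-1],
    [0,0,-0.06,2.4,-20,0,-1],
    [0,0,-0.06,2.4,-24,0,-1],
    [0,0,-0.06,2.4,-26,0,-1],
    [0,0,-0.06,2.4,-26,0,-1]
  ]
}}

```text
time_s: 18.72
tcp_pos: [0.5053, -0.0407, 0.1619]
ee_rot: [[-0.995, -0.102, 0.004], [-0.102, 0.995, 0.0], [-0.004, -0.0, -1.0]]
wrist_force: [0.0, -0.2, 0.2]
gripper_width: 1.001
gripper_force: 0.0
```

```bash
python3 - <<'E'
from h import *
np.set_printoptions(precision=3,suppress=True)
s=sense();print(s['time_s'],s['tcp_pos'],s['ee_rot'][:,0],s['gripper_width'],s['wrist_force'])
W=cam('wrist');D=cam('side');print(billets(W));print(billets(D))
E
```

```text
18.7167 [ 0.505 -0.041  0.162] [-0.995 -0.102 -0.004] 1.0008480118640177 [ 0.005 -0.18   0.24 ]
[[  0.582  -0.057  38.324   7.73  -87.422 302.202 331.558]
 [  0.529  -0.053  42.239  38.53   -3.735 307.23  267.918]
 [  0.456  -0.078  75.994  38.054   5.465 282.778 167.965]]
[[  0.537   0.37   75.78   38.588  -6.228 240.354 411.887]
 [  0.533   0.301  75.316  38.035  -5.972 262.674 380.251]
 [  0.455  -0.076  76.266  37.379   6.934 382.247 252.915]
 [  0.546  -0.053  75.441  37.829  -4.13  339.262 245.831]
 [  0.661  -0.059  74.811  38.052   9.517 294.587 226.149]]
```

{"op": "arm_command", "data": {
  "deltas": [
    [0,0,0,3.0,-2,1,-1],
    [0,0,0,5.2,-3.1,4,-1],
    [0,0,0,5.2,-3.1,8,-1],
    [0,0,0,5.2,-3.1,12,-1],
    [0,0,0,5.2,-3.1,13.4,-1],
    [0,0,0,5.2,-3.1,13.5,-1],
    [0,0,0,5.2,-3.1,13.5,1],
    [0,0,0,5.2,-3.1,13.5,1]
  ]
}}

```text
time_s: 19.48
tcp_pos: [0.458, -0.0728, 0.0266]
ee_rot: [[-0.994, -0.108, 0.003], [-0.108, 0.994, 0.0], [-0.003, -0.0, -1.0]]
wrist_force: [-0.4, -0.6, 0.2]
gripper_width: 0.92
gripper_force: 0.0
```

{"op": "arm_command", "data": {
  "deltas": [
    [0,0,0,0,0,0,1],
    [0,0,0,0,0,0,1],
    [0,0,0,0,0,0,1],
    [0,0,0,0,0,0,1],
    [0,0,0,0,0,0,1],
    [0,0,0,0,0,-3,1],
    [0,0,0,0,0,-7,1],
    [0,0,0,0,0,-10,1]
  ]
}}

```text
time_s: 20.15
tcp_pos: [0.4558, -0.074, 0.1266]
ee_rot: [[-0.994, -0.106, -0.001], [-0.106, 0.994, -0.0], [0.001, -0.0, -1.0]]
wrist_force: [1.5, 0.3, -2.8]
gripper_width: 0.481
gripper_force: 30.0
```

{"op": "arm_command", "data": {
  "deltas": [
    [0,0,0,0,0,-2,1],
    [0,0,0,0,0,-2,1],
    [0,0,0,0,0,-2,1],
    [0,0,0,0,0,-2,1],
    [0,0,0,0,0,-2,1],
    [0,0,0,0,0,-2,1]
  ]
}}

```text
time_s: 20.65
tcp_pos: [0.4552, -0.0739, 0.1434]
ee_rot: [[-0.994, -0.106, -0.004], [-0.106, 0.994, -0.001], [0.004, -0.0, -1.0]]
wrist_force: [0.6, 1.3, -3.8]
gripper_width: 0.478
gripper_force: 30.0
```

{"op": "arm_command", "data": {
  "deltas": [
    [0,0,0,0,0,0,1]
  ]
}}

```text
time_s: 20.73
tcp_pos: [0.4556, -0.0738, 0.1439]
ee_rot: [[-0.994, -0.106, -0.003], [-0.106, 0.994, -0.0], [0.003, -0.0, -1.0]]
wrist_force: [-0.3, 0.3, -2.8]
gripper_width: 0.477
gripper_force: 30.0
```

{"op": "arm_command", "data": {
  "deltas": [
    [0,0,0.02,-0.3,-4,-1,1],
    [0,0,0.047,-0.6,-8,-2,1],
    [0,0,0.047,-0.9,-12,-3,1],
    [0,0,0.047,-1.2,-16,-3,1],
    [0,0,0.047,-1.5,-20,-3,1],
    [0,0,0.047,-1.8,-24,-3,1],
    [0,0,0.047,-2.1,-28,-3,1],
    [0,0,0.047,-2.3,-32,-3,1]
  ]
}}

```text
time_s: 21.4
tcp_pos: [0.5131, -0.3913, 0.1738]
ee_rot: [[-0.998, -0.06, -0.002], [-0.06, 0.998, 0.001], [0.002, 0.001, -1.0]]
wrist_force: [1.3, 1.1, -3.0]
gripper_width: 0.476
gripper_force: 30.0
```

{"op": "arm_command", "data": {
  "deltas": [
    [0,0,0,0,0,0,1],
    [0,0,0,0,0,0,1]
  ]
}}

```text
time_s: 21.57
tcp_pos: [0.5124, -0.3913, 0.1727]
ee_rot: [[-0.998, -0.056, -0.003], [-0.056, 0.998, 0.002], [0.003, 0.002, -1.0]]
wrist_force: [0.1, 0.6, -3.9]
gripper_width: 0.476
gripper_force: 30.0
```

```bash
python3 - <<'E'
from h import *
np.set_printoptions(precision=3,suppress=True)
s=sense();print(s['time_s'],s['tcp_pos'],s['ee_rot'][:,0],s['gripper_width'],s['wrist_force'])
W=cam('wrist');S=cam('scene')
big=np.hstack([cv2.resize(W['pixels'],(400,300)),cv2.resize(S['pixels'][110:320,0:280],(400,300))])
cv2.imwrite('pics/w8.png',big)
E
```

```text
21.5667 [ 0.512 -0.391  0.173] [-0.998 -0.056  0.003] 0.4756844253163351 [ 0.096  0.647 -3.926]
```

View pics/w8.png

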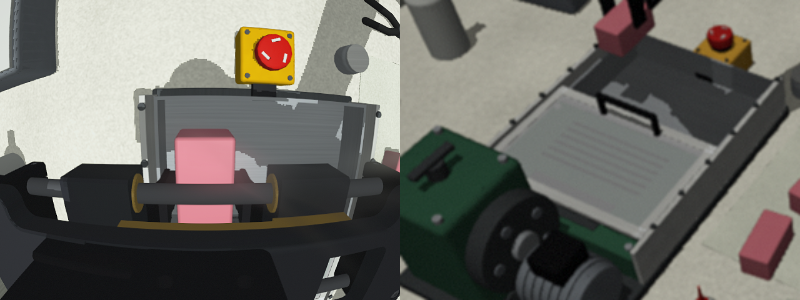

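```bash
python3 - <<'E'
from h import *
np.set_printoptions(precision=3,suppress=True)
W=cam('wrist');R=np.array([[.998,.06],[-.06,.998]])
for p in[(250,152),(560,168),(595,168)]:
    q=onz(W,*p,.07);print(q,R@(q[:2]-[.5287,-.3154]))
E
```

```text
[ 0.45  -0.444  0.07 ] [-0.087 -0.124]
[ 0.441 -0.216  0.07 ] [-0.082  0.105]
[ 0.435 -0.179  0.07 ] [-0.085  0.142]
```

{"op": "arm_command", "data": {
  "deltas": [
    [0,0,0,0,0.5,4,1],
    [0,0,0,0,0.5,8,1],
    [0,0,0,0,0.5,10,1],
    [0,0,0,0,0.5,11.2,1],
    [0,0,0,0,0.5,12,1],
    [0,0,0,0,0.5,12.2,1],
    [0,0,0,0,0.5,12.2,1]
  ]
}}

```text
time_s: 22.3
tcp_pos: [0.5138, -0.3811, 0.061]
ee_rot: [[-0.998, -0.065, 0.0], [-0.065, 0.998, 0.0], [-0.0, 0.0, -1.0]]
wrist_force: [-8.0, 16.4, 30.4]
gripper_width: 0.478
gripper_force: 30.0
```

```bash
python3 - <<'E'
from h import *
W=cam('wrist');S=cam('scene');D=cam('side')
a=cv2.resize(W['pixels'],(400,300));b=cv2.resize(S['pixels'][100:220,120:280],(400,300),interpolation=cv2.INTER_CUBIC)
d=cv2.resize(D['pixels'][90:240,300:500],(400,300),interpolation=cv2.INTER_CUBIC);e=cv2.resize(W['pixels'][180:390,180:460],(400,300))
cv2.imwrite('pics/w9.png',np.vstack([np.hstack([a,b]),np.hstack([d,e])]))
E
```

```text
(no output)
```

View pics/w9.png

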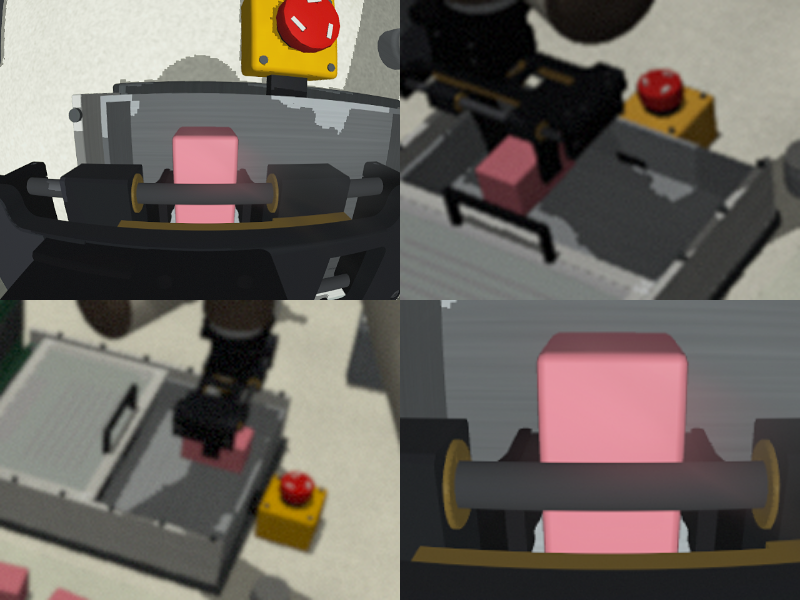

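{"op": "arm_command", "data": {
  "deltas": [
    [0,0,0,0,0,-0.9,1],
    [0,0,0,0,0,-0.9,0],
    [0,0,0,0,0,-0.9,-0.2],
    [0,0,0,0,0,-0.9,-0.2],
    [0,0,0,0,0,-0.9,-0.2],
    [0,0,0,0,0,-4,-0.2],
    [0,0,0,0,0,-8,-0.2],
    [0,0,0,0,0,-12,-0.2]
  ]
}}

```text
time_s: 23.12
tcp_pos: [0.5121, -0.3844, 0.1724]
ee_rot: [[-0.998, -0.06, -0.004], [-0.06, 0.998, 0.002], [0.004, 0.002, -1.0]]
wrist_force: [1.0, -0.2, 0.1]
gripper_width: 0.596
gripper_force: 0.0
```

{"op": "arm_command", "data": {
  "deltas": [
    [0,0,0,0,4,-1,-1],
    [0,0,0,0,8,-2,-1],
    [0,0,0,0,12,-2,-1],
    [0,0,0,0,16,-2,-1],
    [0,0,0,0,20,-2,-1],
    [0,0,0,0,20,-2,-1]
  ]
}}

```text
time_s: 23.62
tcp_pos: [0.5003, -0.18, 0.193]
ee_rot: [[-0.998, -0.065, -0.001], [-0.065, 0.998, 0.001], [0.001, 0.001, -1.0]]
wrist_force: [-0.4, -0.0, 0.4]
gripper_width: 0.954
gripper_force: 0.0
```

```bash
python3 - <<'E'
from h import *
np.set_printoptions(precision=3,suppress=True)
s=sense();print(s['time_s'],s['tcp_pos'],s['ee_rot'][:,0],s['gripper_width'],s['wrist_force'])
W=cam('wrist');D=cam('side');S=cam('scene');print(billets(W));print(billets(D));print(billets(W,.064));print(billets(D,.064));print(billets(S,.064))
E
```

```text
23.6167 [ 0.5   -0.18   0.193] [-0.998 -0.065  0.001] 0.9539674652380135 [-0.376 -0.036  0.365]
[[  0.526  -0.054  38.831  37.714  86.4   468.305 269.714]
 [  0.51   -0.4    60.659  42.032   3.347  92.691 228.043]]
[[  0.537   0.37   75.677  38.229  -6.511 240.394 411.866]
 [  0.533   0.301  75.422  38.16   -6.101 262.629 380.3  ]
 [  0.546  -0.053  75.372  38.281  -3.87  339.591 245.689]
 [  0.661  -0.059  74.811  38.052   9.517 294.517 226.165]
 [  0.509  -0.406  51.018  36.617   3.815 413.212 155.956]]
[[  0.52   -0.064  35.927  34.894  86.4   468.305 269.714]
 [  0.504  -0.384  56.122  38.889   3.347  92.691 228.043]]
[[  0.529   0.378  73.952  37.357  -6.511 240.394 411.866]
 [  0.525   0.31   73.703  37.29   -6.101 262.629 380.3  ]
 [  0.539  -0.035  73.654  37.409  -3.87  339.591 245.689]
 [  0.651  -0.041  73.106  37.185   9.517 294.517 226.165]
 [  0.502  -0.38   49.855  35.782   3.815 413.212 155.956]]
[[  0.549   0.371  75.743  37.339  -6.717 509.148 323.342]
 [  0.546   0.303  75.42   37.937  -6.472 471.026 304.76 ]
 [  0.679  -0.05   74.703  37.156   9.299 255.224 274.912]
 [  0.568  -0.043  73.087  37.336  -3.642 291.28  235.41 ]
 [  0.521  -0.382  75.338  37.148   3.117 166.745 159.694]]
```

{"op": "arm_command", "data": {
  "deltas": [
    [0,0,0.07,-1.8,4,0,-1],
    [0,0,0.133,-3.6,8,0,-1],
    [0,0,0.133,-5.4,12,0,-1],
    [0,0,0.133,-5.4,12.4,4,-1],
    [0,0,0.133,-5.4,12.4,8,-1],
    [0,0,0.133,-5.4,12.4,12,-1],
    [0,0,0.133,-5.4,12.4,15,-1],
    [0,0,0.133,-5.4,12.4,15.6,-1]
  ]
}}

```text
time_s: 24.43
tcp_pos: [0.5439, -0.0597, 0.0313]
ee_rot: [[-0.997, 0.077, -0.012], [0.077, 0.997, -0.001], [0.011, -0.002, -1.0]]
wrist_force: [-0.3, 0.6, -0.1]
gripper_width: 0.999
gripper_force: 0.0
```

{"op": "arm_command", "data": {
  "deltas": [
    [0,0,0,0,0,0,1],
    [0,0,0,0,0,0,1],
    [0,0,0,0,0,0,1],
    [0,0,0,0,0,0,1],
    [0,0,0,0,0,0,1],
    [0,0,0,0,0,0,1],
    [0,0,0,0,0,0,1],
    [0,0,0,0,0,-2,1]
  ]
}}

```text
time_s: 25.1
tcp_pos: [0.5452, -0.0578, 0.0546]
ee_rot: [[-0.997, 0.074, -0.006], [0.074, 0.997, 0.0], [0.006, -0.0, -1.0]]
wrist_force: [3.4, 0.6, -15.5]
gripper_width: 0.481
gripper_force: 21.8
```

{"op": "arm_command", "data": {
  "deltas": [
    [0,0,0,0,0,-4,1],
    [0,0,0,0,0,-8,1],
    [0,0,0,0,0,-10,1],
    [0,0,0,0,0,-10,1],
    [0,0,0,0,0,-10,1],
    [0,0,0,0,0,-10,1],
    [0,0,0,0,0,-10,1],
    [0,0,0,0,0,-10,1]
  ]
}}

```text
time_s: 25.77
tcp_pos: [0.5463, -0.058, 0.1551]
ee_rot: [[-0.997, 0.073, -0.004], [0.073, 0.997, -0.0], [0.004, -0.001, -1.0]]
wrist_force: [-0.5, 0.7, -4.4]
gripper_width: 0.479
gripper_force: 29.9
```

{"op": "arm_command", "data": {
  "deltas": [
    [0,0,0,0,0,0,1]
  ]
}}

```text
time_s: 25.85
tcp_pos: [0.5468, -0.0579, 0.1556]
ee_rot: [[-0.997, 0.073, -0.003], [0.073, 0.997, -0.0], [0.003, -0.001, -1.0]]
wrist_force: [0.1, -0.0, -3.6]
gripper_width: 0.474
gripper_force: 29.9
```

{"op": "arm_command", "data": {
  "deltas": [
    [0,0,0,0,0,0,1]
  ]
}}

```text
time_s: 25.93
tcp_pos: [0.5471, -0.0579, 0.1562]
ee_rot: [[-0.997, 0.073, -0.002], [0.073, 0.997, -0.0], [0.002, -0.0, -1.0]]
wrist_force: [0.7, 0.5, -3.2]
gripper_width: 0.479
gripper_force: 29.9
```

{"op": "arm_command", "data": {
  "deltas": [
    [0,0,-0.04,0.3,-3,-1,1],
    [0,0,-0.08,0.6,-7,-2,1],
    [0,0,-0.12,1,-11,-2,1],
    [0,0,-0.133,1.3,-15,-2,1],
    [0,0,-0.133,1.6,-19,-2,1],
    [0,0,-0.133,1.9,-23,-2,1],
    [0,0,-0.133,2,-25.6,-2,1],
    [0,0,-0.133,2,-25.6,-2,1]
  ]
}}

```text
time_s: 26.6
tcp_pos: [0.5078, -0.3163, 0.1765]
ee_rot: [[-0.999, -0.055, -0.001], [-0.055, 0.999, -0.001], [0.001, -0.001, -1.0]]
wrist_force: [1.1, 0.8, -3.7]
gripper_width: 0.477
gripper_force: 29.9
```

{"op": "arm_command", "data": {
  "deltas": [
    [0,0,0,0,0,3,1],
    [0,0,0,0,0,6,1],
    [0,0,0,0,0,9,1],
    [0,0,0,0,0,10.5,1],
    [0,0,0,0,0,11.5,1],
    [0,0,0,0,0,11.5,1],
    [0,0,0,0,0,11.5,1]
  ]
}}

```text
time_s: 27.18
tcp_pos: [0.5094, -0.3103, 0.0651]
ee_rot: [[-0.998, -0.062, -0.0], [-0.062, 0.998, 0.0], [0.0, 0.0, -1.0]]
wrist_force: [-3.7, 9.4, 14.4]
gripper_width: 0.479
gripper_force: 30.0
```

{"op": "arm_command", "data": {
  "deltas": [
    [0,0,0,0,0,-0.4,1],
    [0,0,0,0,0,-0.4,0],
    [0,0,0,0,0,-0.4,-0.1],
    [0,0,0,0,0,-0.4,-0.1],
    [0,0,0,0,0,-0.4,-0.1],
    [0,0,0,0,0,-4,-0.1],
    [0,0,0,0,0,-8,-0.1],
    [0,0,0,0,0,-12,-0.2]
  ]
}}

```text
time_s: 27.85
tcp_pos: [0.5082, -0.3118, 0.1825]
ee_rot: [[-0.998, -0.06, -0.003], [-0.06, 0.998, 0.0], [0.003, 0.001, -1.0]]
wrist_force: [2.2, -0.8, 0.6]
gripper_width: 0.568
gripper_force: 0.0
```

{"op": "arm_command", "data": {
  "deltas": [
    [0,0,0,-2,4,0,-1],
    [0,0,0,-4,8,0,-1],
    [0,0,0,-6,12,0,-1],
    [0,0,0,-8,15,0,-1],
    [0,0,0,-8,15,0,-1]
  ]
}}

```text
time_s: 28.27
tcp_pos: [0.5827, -0.1526, 0.1823]
ee_rot: [[-0.998, -0.065, 0.002], [-0.065, 0.998, 0.0], [-0.002, -0.0, -1.0]]
wrist_force: [0.0, -0.5, 0.5]
gripper_width: 0.891
gripper_force: 0.0
```

```bash
python3 - <<'E'
from h import *
np.set_printoptions(precision=3,suppress=True)
s=sense();print(s['time_s'],s['tcp_pos'],s['ee_rot'][:,0],s['gripper_width'],s['wrist_force'])
W=cam('wrist');D=cam('side');S=cam('scene');print(billets(W));print(billets(D));print(billets(W,.064));print(billets(S,.064))
E
```

```text
28.2667 [ 0.583 -0.153  0.182] [-0.998 -0.065 -0.002] 0.8912529236283786 [ 0.034 -0.511  0.485]
[[  0.673  -0.069  30.548  21.371   8.673 413.238 342.048]
 [  0.514  -0.402  83.663  42.299   3.534  60.5   146.387]
 [  0.507  -0.324  83.366  42.369   3.575 128.861 134.545]]
[[  0.537   0.37   75.6    38.68   -6.228 240.393 411.886]
 [  0.533   0.301  75.712  38.215  -6.458 262.678 380.319]
 [  0.661  -0.059  74.811  37.886   9.516 294.565 226.161]
 [  0.515  -0.331  75.553  36.115   3.164 400.188 173.085]
 [  0.521  -0.405  75.568  36.223   2.779 408.5   154.677]]
[[  0.661  -0.076  28.175  19.711   8.673 413.238 342.048]
 [  0.515  -0.383  77.164  39.013   3.534  60.5   146.387]
 [  0.508  -0.311  76.891  39.078   3.575 128.861 134.545]]
[[  0.549   0.372  75.267  37.085  -6.682 509.161 323.367]
 [  0.546   0.303  75.42   37.629  -6.472 471.04  304.751]
 [  0.679  -0.05   74.757  37.041   9.371 255.257 274.945]
 [  0.515  -0.31   72.56   36.845   4.505 193.16  171.424]
 [  0.521  -0.382  75.592  37.148   3.117 166.543 159.884]]
```

{"op": "arm_command", "data": {
  "deltas": [
    [0,0,-0.05,-3,3,0,-1],
    [0,0,-0.1,-6,6,0,-1],
    [0,0,-0.1,-8.4,8.9,0,-1],
    [0,0,-0.1,-8.4,8.9,4,-1],
    [0,0,-0.1,-8.4,8.9,8,-1],
    [0,0,-0.1,-8.4,8.9,12,-1],
    [0,0,-0.1,-8.4,8.9,14.6,-1],
    [0,0,-0.1,-8.4,8.9,15,-1]
  ]
}}

```text
time_s: 29.08
tcp_pos: [0.6535, -0.0655, 0.0257]
ee_rot: [[-0.988, -0.156, -0.013], [-0.156, 0.988, -0.001], [0.012, 0.001, -1.0]]
wrist_force: [-0.7, 1.1, 0.1]
gripper_width: 0.997
gripper_force: 0.0
```

{"op": "arm_command", "data": {
  "deltas": [
    [0,0,0,0,0,0,1],
    [0,0,0,0,0,0,1],
    [0,0,0,0,0,0,1],
    [0,0,0,0,0,0,1],
    [0,0,0,0,0,0,1],
    [0,0,0,0,0,0,1],
    [0,0,0,0,0,0,1],
    [0,0,0,0,0,0,1]
  ]
}}

```text
time_s: 29.75
tcp_pos: [0.6585, -0.0629, 0.0328]
ee_rot: [[-0.987, -0.159, 0.001], [-0.159, 0.987, 0.001], [-0.001, 0.0, -1.0]]
wrist_force: [-1.5, 1.6, 2.0]
gripper_width: 0.477
gripper_force: 24.8
```

{"op": "arm_command", "data": {
  "deltas": [
    [0,0,0,0,0,-3,1],
    [0,0,0,0,0,-6,1],
    [0,0,0,0,0,-9,1],
    [0,0,0,0,0,-12,1],
    [0,0,0,0,0,-12,1],
    [0,0,0,0,0,-12,1],
    [0,0,0,0,0,-12,1],
    [0,0,0,0,0,-12,1]
  ]
}}

```text
time_s: 30.42
tcp_pos: [0.6565, -0.0633, 0.1493]
ee_rot: [[-0.987, -0.159, -0.006], [-0.159, 0.987, 0.0], [0.005, 0.001, -1.0]]
wrist_force: [-0.5, -0.4, -4.2]
gripper_width: 0.478
gripper_force: 30.0
```

{"op": "arm_command", "data": {
  "deltas": [
    [0,0,0,0,0,0,1],
    [0,0,0,0,0,0,1]
  ]
}}

```text
time_s: 30.58
tcp_pos: [0.6575, -0.0633, 0.1503]
ee_rot: [[-0.987, -0.159, -0.003], [-0.159, 0.987, -0.0], [0.003, 0.0, -1.0]]
wrist_force: [-0.2, -0.1, -3.3]
gripper_width: 0.482
gripper_force: 30.0
```

{"op": "arm_command", "data": {
  "deltas": [
    [0,0,0,0,0,0,1]
  ]
}}

```text
time_s: 30.67
tcp_pos: [0.6579, -0.0634, 0.151]
ee_rot: [[-0.987, -0.159, -0.002], [-0.159, 0.987, -0.0], [0.002, 0.0, -1.0]]
wrist_force: [0.6, -0.8, -4.0]
gripper_width: 0.481
gripper_force: 30.0
```

{"op": "arm_command", "data": {
  "deltas": [
    [0,0,0.03,2.5,-2,-1,1],
    [0,0,0.06,5.5,-4.5,-2,1],
    [0,0,0.1,8.5,-7,-2.5,1],
    [0,0,0.1,11.5,-9.5,-2.5,1],
    [0,0,0.1,14.5,-12,-2.5,1],
    [0,0,0.1,17,-14,-2.5,1],
    [0,0,0.1,18,-14.9,-2.5,1],
    [0,0,0.1,18,-14.9,-2.5,1]
  ]
}}

```text
time_s: 31.33
tcp_pos: [0.502, -0.241, 0.1773]
ee_rot: [[-0.998, -0.056, -0.001], [-0.056, 0.998, 0.0], [0.001, 0.0, -1.0]]
wrist_force: [0.3, -0.1, -3.9]
gripper_width: 0.48
gripper_force: 30.0
```

{"op": "arm_command", "data": {
  "deltas": [
    [0,0,0,0,0,0,1],
    [0,0,0,0,0,0,1]
  ]
}}

```text
time_s: 31.5
tcp_pos: [0.5051, -0.2388, 0.1773]
ee_rot: [[-0.998, -0.06, 0.001], [-0.06, 0.998, -0.0], [-0.001, -0.0, -1.0]]
wrist_force: [0.8, -0.2, -3.1]
gripper_width: 0.483
gripper_force: 30.0
```

```bash
python3 - <<'E'
from h import *
np.set_printoptions(precision=3,suppress=True)
s=sense();print(s['time_s'],s['tcp_pos'],s['ee_rot'][:,0],s['gripper_width'],s['wrist_force'])
E
```

```text
31.5 [ 0.505 -0.239  0.177] [-0.998 -0.06  -0.001] 0.482537588272202 [ 0.77  -0.215 -3.068]
```

{"op": "arm_command", "data": {
  "deltas": [
    [0,0,0,0,0,4,1],
    [0,0,0,0,0,7,1],
    [0,0,0,0,0,9.5,1],
    [0,0,0,0,0,10.7,1],
    [0,0,0,0,0,11.2,1],
    [0,0,0,0,0,11.2,1]
  ]
}}

```text
time_s: 32.0
tcp_pos: [0.5047, -0.2382, 0.0638]
ee_rot: [[-0.998, -0.061, -0.002], [-0.061, 0.998, 0.0], [0.002, 0.0, -1.0]]
wrist_force: [0.3, -0.1, -3.1]
gripper_width: 0.479
gripper_force: 30.0
```

No contact yet; go 6 mm more, then release.

{"op": "arm_command", "data": {
  "deltas": [
    [0,0,0,0,0,0.4,1],
    [0,0,0,0,0,0.7,1],
    [0,0,0,0,0,0.7,1]
  ]
}}

```text
time_s: 32.25
tcp_pos: [0.5048, -0.2389, 0.0586]
ee_rot: [[-0.998, -0.06, 0.001], [-0.06, 0.998, -0.0], [-0.001, -0.0, -1.0]]
wrist_force: [-0.2, 1.2, -3.8]
gripper_width: 0.481
gripper_force: 30.0
```

{"op": "arm_command", "data": {
  "deltas": [
    [0,0,0,0,0,0,0],
    [0,0,0,0,0,0,-0.1],
    [0,0,0,0,0,0,-0.1],
    [0,0,0,0,0,0,-0.1],
    [0,0,0,0,0,-4,-0.1],
    [0,0,0,0,0,-8,-0.1],
    [0,0,0,0,0,-12,0],
    [0,0,0,0,0,-14,0]
  ]
}}

```text
time_s: 32.92
tcp_pos: [0.5064, -0.24, 0.2042]
ee_rot: [[-0.998, -0.061, 0.009], [-0.061, 0.998, -0.003], [-0.008, -0.004, -1.0]]
wrist_force: [0.7, -0.2, -0.4]
gripper_width: 0.515
gripper_force: 0.0
```

{"op": "arm_command", "data": {
  "deltas": [
    [0,0,0,0,4,0,0],
    [0,0,0,0,8,0,0],
    [0,0,0,0,12,0,0],
    [0,0,0,0,12,0,0],
    [0,0,0,0,12,0,0]
  ]
}}

```text
time_s: 33.33
tcp_pos: [0.4973, -0.1176, 0.1991]
ee_rot: [[-0.998, -0.064, 0.002], [-0.064, 0.998, -0.0], [-0.002, -0.0, -1.0]]
wrist_force: [1.2, 0.3, -0.5]
gripper_width: 0.502
gripper_force: 0.0
```

```bash
python3 - <<'E'
from h import *
np.set_printoptions(precision=3,suppress=True)
s=sense();print(s['time_s'],s['tcp_pos'],s['ee_rot'][:,0],s['joints'],s['gripper_width'],s['wrist_force'])
W=cam('wrist');D=cam('side');S=cam('scene');print(billets(W,.064));print(billets(D,.064));print(billets(S,.064))
E
```

```text
33.3333 [ 0.497 -0.118  0.199] [-0.998 -0.064 -0.002] [  4.925  13.063 -19.071   0.012 -57.774 -91.281] 0.5019536683926163 [ 1.207  0.33  -0.476]
[[  0.507  -0.384  63.568  38.951   3.394  48.187 228.135]
 [  0.497  -0.239  56.852  38.84    3.382 178.269 227.012]
 [  0.507  -0.311  76.097  38.96    3.6   105.659 230.65 ]]
[[  0.529   0.378  73.993  37.446  -6.511 240.333 411.832]
 [  0.526   0.31   73.718  37.455  -6.031 262.569 380.323]
 [  0.493  -0.236  45.143  35.74    4.276 394.998 193.803]
 [  0.495  -0.308  49.852  34.684   4.183 405.389 174.56 ]
 [  0.499  -0.38   42.962  35.281   2.779 414.402 156.344]]
[[  0.549   0.372  75.764  37.33   -6.496 509.215 323.373]
 [  0.546   0.303  75.42   37.531  -6.472 471.039 304.755]
 [  0.514  -0.238  75.128  37.819   3.785 224.278 181.748]
 [  0.514  -0.31   74.784  37.167   3.475 195.837 169.561]
 [  0.521  -0.382  75.506  37.273   3.117 166.698 159.718]]
```

{"op": "arm_command", "data": {
  "deltas": [
    [0,0,-0.12,-1.4,-2.5,0,0],
    [0,0,-0.24,-2.8,-5,0,0],
    [0,0,-0.36,-4.2,-7.5,0,0],
    [0,0,-0.48,-5.6,-10,0,0],
    [0,0,-0.6,-7,-12.5,0,0],
    [0,0,-0.72,-8.4,-15,0,0],
    [0,0,-0.84,-9.7,-17.5,0,0],
    [0,0,-0.96,-10.9,-20,0,0]
  ]
}}

```text
time_s: 34.15
tcp_pos: [0.6178, -0.3157, 0.1974]
ee_rot: [[-0.521, -0.854, -0.001], [-0.854, 0.521, 0.0], [0.0, 0.001, -1.0]]
wrist_force: [0.1, -0.1, 0.5]
gripper_width: 0.499
gripper_force: 0.0
```

{"op": "arm_command", "data": {
  "deltas": [
    [0,0,-0.12,0,0,0,0],
    [0,0,-0.24,0,0,0,0],
    [0,0,-0.36,0,0,0,0],
    [0,0,-0.48,0,0,0,0],
    [0,0,-0.606,0,0,0,0],
    [0,0,-0.606,0,0,0,0],
    [0,0,-0.606,0,0,0,0]
  ]
}}

```text
time_s: 34.73
tcp_pos: [0.6173, -0.3139, 0.1977]
ee_rot: [[0.05, -0.999, -0.001], [-0.999, -0.05, 0.0], [-0.0, 0.001, -1.0]]
wrist_force: [-0.8, 0.5, 0.1]
gripper_width: 0.5
gripper_force: 0.0
```

{"op": "arm_command", "data": {
  "deltas": [
    [0,0,-0.01,-0.3,-0.2,3,0],
    [0,0,-0.01,-0.3,-0.2,6,0],
    [0,0,-0.01,-0.3,-0.2,8,0],
    [0,0,-0.01,-0.3,-0.2,8.6,0],
    [0,0,-0.01,-0.3,-0.2,8.6,0.3],
    [0,0,-0.01,-0.3,-0.2,8.6,1],
    [0,0,-0.01,-0.3,-0.2,8.6,1],
    [0,0,-0.01,-0.3,-0.2,8.6,1]
  ]
}}

```text
time_s: 35.4
tcp_pos: [0.6208, -0.3098, 0.1144]
ee_rot: [[0.065, -0.998, 0.004], [-0.998, -0.065, -0.001], [0.001, -0.004, -1.0]]
wrist_force: [0.0, 0.0, 0.1]
gripper_width: 0.281
gripper_force: 0.0
```

{"op": "arm_command", "data": {
  "deltas": [
    [0,0,0,0,0,0,1],
    [0,0,0,0,0,0,1],
    [0,0,0,0,0,0,1]
  ]
}}

```text
time_s: 35.65
tcp_pos: [0.6193, -0.3095, 0.1133]
ee_rot: [[0.065, -0.998, -0.0], [-0.998, -0.065, -0.0], [0.0, 0.0, -1.0]]
wrist_force: [-2.7, 0.7, 3.1]
gripper_width: 0.101
gripper_force: 30.0
```

{"op": "arm_command", "data": {
  "deltas": [
    [0,0,0,0,2,0,1],
    [0,0,0,0,5,0,1],
    [0,0,0,0,8,0,1],
    [0,0,0,0,11,0,1],
    [0,0,0,0,14,0,1],
    [0,0,0,0,15.5,0,1],
    [0,0,0,0,16.5,0,1],
    [0,0,0,0,16.5,0,1]
  ]
}}

```text
time_s: 36.32
tcp_pos: [0.4594, -0.3184, 0.1133]
ee_rot: [[0.064, -0.998, 0.014], [-0.998, -0.064, 0.0], [0.001, -0.014, -1.0]]
wrist_force: [9.9, 11.1, -2.9]
gripper_width: 0.099
gripper_force: 30.0
```

{"op": "arm_command", "data": {
  "deltas": [
    [0,0,0,0,0.3,0,1],
    [0,0,0,0,0.3,0,1],
    [0,0,0,0,0.3,0,1]
  ]
}}

```text
time_s: 36.57
tcp_pos: [0.4594, -0.3184, 0.1133]
ee_rot: [[0.066, -0.998, 0.016], [-0.998, -0.066, -0.001], [0.002, -0.016, -1.0]]
wrist_force: [14.7, 12.6, -3.2]
gripper_width: 0.103
gripper_force: 30.0
```

{"op": "arm_command", "data": {
  "deltas": [
    [0,0,0,0,0,0,0.4],
    [0,0,0,0,0,0,0],
    [0,0,0,0,0,0,0],
    [0,0,0,0,0,-4,-0.5],
    [0,0,0,0,0,-8,-0.6],
    [0,0,0.12,0.1,4,-8,-0.6],
    [0,0,0.24,0.1,6.6,-8,-0.6],
    [0,0,0.36,0.1,6.6,-8,-0.6]
  ]
}}

```text
time_s: 37.23
tcp_pos: [0.3819, -0.3249, 0.193]
ee_rot: [[-0.299, -0.954, -0.001], [-0.954, 0.299, 0.001], [-0.001, 0.001, -1.0]]
wrist_force: [-0.2, 0.5, -1.2]
gripper_width: 0.626
gripper_force: 0.0
```

{"op": "arm_command", "data": {
  "deltas": [
    [0,0,0.12,0,0,0,-0.6],
    [0,0,0.24,0,0,0,-0.6],
    [0,0,0.36,0,0,0,-0.6],
    [0,0,0.48,0,0,0,-0.6],
    [0,0,0.6,0,0,0,-0.6],
    [0,0,0.72,0,0,0,-0.6],
    [0,0,0.83,0,0,0,-0.6],
    [0,0,0.83,0,0,0,-0.6]
  ]
}}

```text
time_s: 37.9
tcp_pos: [0.3859, -0.3256, 0.1923]
ee_rot: [[-0.903, -0.429, 0.0], [-0.429, 0.903, -0.0], [-0.0, -0.0, -1.0]]
wrist_force: [0.5, -0.3, 0.7]
gripper_width: 0.798
gripper_force: 0.0
```

```bash
python3 - <<'E'
from h import *
np.set_printoptions(precision=4,suppress=True)
s=sense();print(s['time_s'],s['tcp_pos'],s['ee_rot'][:,0],s['joints'],s['gripper_width'])
S=cam('scene');D=cam('side');W=cam('wrist')
for n,c in(('S',S),('D',D),('W',W)):
    for k in blobs(red(c),30):
        (u,v),r=cv2.minEnclosingCircle(k); print(n,u,v,r,onz(c,u,v,.072))
b=cv2.resize(S['pixels'][100:250,60:260],(400,300),interpolation=cv2.INTER_CUBIC);d=cv2.resize(D['pixels'][90:240,300:500],(400,300),interpolation=cv2.INTER_CUBIC)
a=cv2.resize(W['pixels'],(400,300))
cv2.imwrite('pics/w10.png',np.vstack([np.hstack([b,d]),np.hstack([a,a])]))
E
```

```text
37.9 [ 0.3859 -0.3256  0.1923] [-0.9032 -0.4291 -0.    ] [-21.7012  12.9169 -20.3617   0.0003 -56.7201 -42.8875] 0.7984391897058586
S 223.0 134.0 8.062357902526855 [ 0.4    -0.3228  0.072 ]
D 446.5 182.5 6.5193023681640625 [ 0.3966 -0.3176  0.072 ]
W 323.5 256.0 25.773147583007812 [ 0.3971 -0.3232  0.072 ]
```

View pics/w10.png

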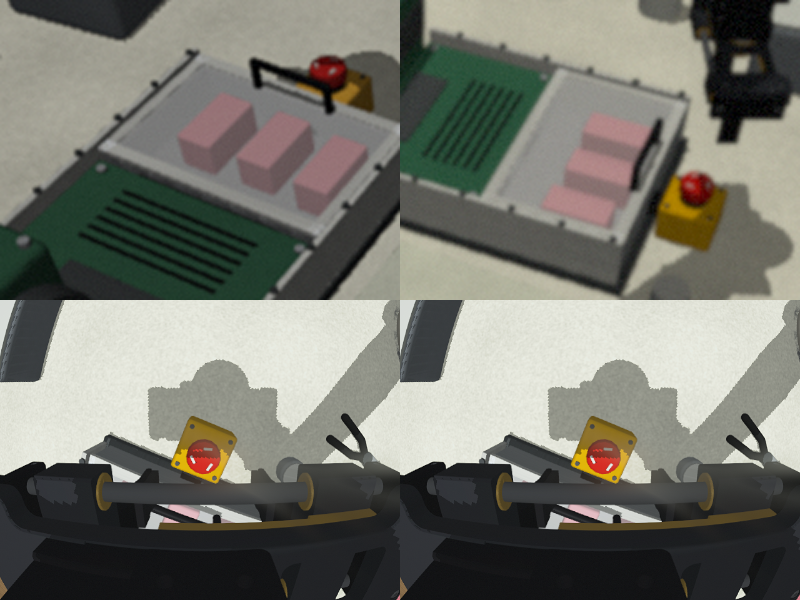

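{"op": "arm_command", "data": {
  "deltas": [
    [0,0,0,-0.8,-0.2,3,-0.6],
    [0,0,0,-0.8,-0.2,6,-0.6],
    [0,0,0,-0.8,-0.2,9,-0.6],
    [0,0,0,-0.8,-0.2,10.8,-0.6],
    [0,0,0,-0.8,-0.2,11.3,-0.6],
    [0,0,0,-0.8,-0.2,11.3,-0.4],
    [0,0,0,-0.8,-0.2,11.3,0],
    [0,0,0,-0.8,-0.2,11.3,0.5]
  ]
}}

```text
time_s: 38.72
tcp_pos: [0.3955, -0.3244, 0.0807]
ee_rot: [[-0.902, -0.432, 0.003], [-0.432, 0.902, -0.001], [-0.002, -0.003, -1.0]]
wrist_force: [0.5, -0.4, -0.5]
gripper_width: 0.653
gripper_force: 0.0
```

{"op": "arm_command", "data": {
  "deltas": [
    [0,0,0,0,0,0,1],
    [0,0,0,0,0,0,1],
    [0,0,0,0,0,0,1],
    [0,0,0,0,0,0,1]
  ]
}}

```text
time_s: 39.05
tcp_pos: [0.3947, -0.3238, 0.0803]
ee_rot: [[-0.902, -0.431, 0.001], [-0.431, 0.902, -0.0], [-0.001, -0.001, -1.0]]
wrist_force: [-1.3, 2.5, 6.3]
gripper_width: 0.465
gripper_force: 30.0
```

Gripped (40.5 mm). Twist clockwise (+rz), rising 6 mm.

{"op": "arm_command", "data": {
  "deltas": [
    [0,0,0.1,0,0,-0.1,1],
    [0,0,0.2,0,0,-0.2,1],
    [0,0,0.3,0,0,-0.3,1],
    [0,0,0.4,0,0,-0.35,1],
    [0,0,0.5,0,0,-0.45,1],
    [0,0,0.6,0,0,-0.5,1],
    [0,0,0.7,0,0,-0.6,1],
    [0,0,0.76,0,0,-0.6,1]
  ]
}}

```text
time_s: 39.72
tcp_pos: [0.3944, -0.3236, 0.0862]
ee_rot: [[-0.951, 0.31, -0.0], [0.31, 0.951, -0.0], [-0.0, -0.0, -1.0]]
wrist_force: [-1.5, 4.2, 6.5]
gripper_width: 0.46
gripper_force: 30.0
```

{"op": "arm_command", "data": {
  "deltas": [
    [0,0,0.04,0,0,0,1],
    [0,0,0.04,0,0,0,1],
    [0,0,0.04,0,0,0,1]
  ]
}}

```text
time_s: 39.97
tcp_pos: [0.3944, -0.3236, 0.0861]
ee_rot: [[-0.939, 0.344, -0.0], [0.344, 0.939, -0.0], [-0.0, -0.001, -1.0]]
wrist_force: [-0.5, 3.4, 4.1]
gripper_width: 0.461
gripper_force: 30.0
```

```bash
python3 - <<'E'
from h import *
s=sense();print(s['time_s'],s['tcp_pos'],s['ee_rot'][:,0],s['wrist_force'],s['moment'],s['gripper_width'])
E
```

```text
39.9667 [ 0.39443923 -0.32363786  0.08614578] [-9.39105333e-01  3.43629407e-01 -6.26117742e-05] [-0.47392558  3.43404576  4.09519787] [0.99154681 0.189009   0.58195683] 0.4609799989817367
```

{"op": "arm_command", "data": {
  "deltas": [
    [0,0,0,0,0,0,0.5],
    [0,0,0,0,0,0,-0.3],
    [0,0,0,0,0,0,-0.6],
    [0,0,0,0,0,0,-0.6],
    [0,0,0,0,0,-4,-0.6],
    [0,0,0,0,0,-8,-0.6],
    [0,0,0,0,0,-12,-0.6],
    [0,0,0,0,0,-13,-0.6]
  ]
}}

```text
time_s: 40.63
tcp_pos: [0.3971, -0.3259, 0.222]
ee_rot: [[-0.938, 0.346, 0.01], [0.346, 0.938, -0.007], [-0.012, -0.003, -1.0]]
wrist_force: [0.3, -0.7, -0.2]
gripper_width: 0.794
gripper_force: 0.0
```

{"op": "arm_command", "data": {
  "deltas": [
    [0,0,-0.12,0,3,-2,0],
    [0,0,-0.24,-1,6,-2,0],
    [0,0,-0.36,-2,9,-2,0],
    [0,0,-0.36,-2,10,-2,0],
    [0,0,-0.36,-2,10,-2,0]
  ]
}}

```text
time_s: 41.05
tcp_pos: [0.4486, -0.2354, 0.2349]
ee_rot: [[-1.0, -0.007, 0.0], [-0.007, 1.0, 0.0], [-0.0, 0.0, -1.0]]
wrist_force: [-0.3, -0.5, 0.5]
gripper_width: 0.537
gripper_force: 0.0
```

```bash
python3 - <<'E'
from h import *
np.set_printoptions(precision=4,suppress=True)
s=sense();print(s['time_s'],s['tcp_pos'],s['wrist_force'])
for n in('scene','side'):
    old=cv2.imread(f'pics/{n}0.png') # stop up, t=0
    c=cam(n);S=dict(c);S['pixels']=old
    for t,q in(('t0',S),('now',c)):
        for k in blobs(red(q),40):
            x,y,w,h=cv2.boundingRect(k);m=cv2.moments(k);print(n,t,(x,y,w,h),m['m10']/m['m00'],m['m01']/m['m00'],m['m00'])
    print([proj(c,(.394,-.3235,z)) for z in(.073,.067)])
    if n=='scene': a,b=old[105:165,185:265],c['pixels'][105:165,185:265]
    else: a2,b2=old[150:210,410:490],c['pixels'][150:210,410:490]
    print(billets(c,.064)[:,:5])
cv2.imwrite('pics/w11.png',np.vstack([np.hstack([cv2.resize(i,(400,300),interpolation=cv2.INTER_CUBIC) for i in r]) for r in((a,b),(a2,b2))]))
E
```

```text
41.05 [ 0.4486 -0.2354  0.2349] [-0.2608 -0.5123  0.5102]
scene t0 (216, 127, 16, 11) 222.946735395189 132.35395189003435 97.0
[(np.float64(224.31127480389068), np.float64(132.01604701447437)), (np.float64(224.6180946966021), np.float64(134.17228135634292))]
[[ 0.5493  0.3715 75.5495 37.3535 -6.5863]
 [ 0.5458  0.3032 75.2615 37.9368 -6.4722]]
side t0 (441, 175, 15, 13) 448.83417085427135 181.8324958123953 99.5
[(np.float64(448.4408347912481), np.float64(181.0031156823111)), (np.float64(448.0067868479936), np.float64(182.88428779008038))]
[[ 0.5294  0.3777 74.18   37.4459 -6.5109]
 [ 0.5254  0.3099 73.6578 37.208  -6.2755]]
```

View pics/w11.png

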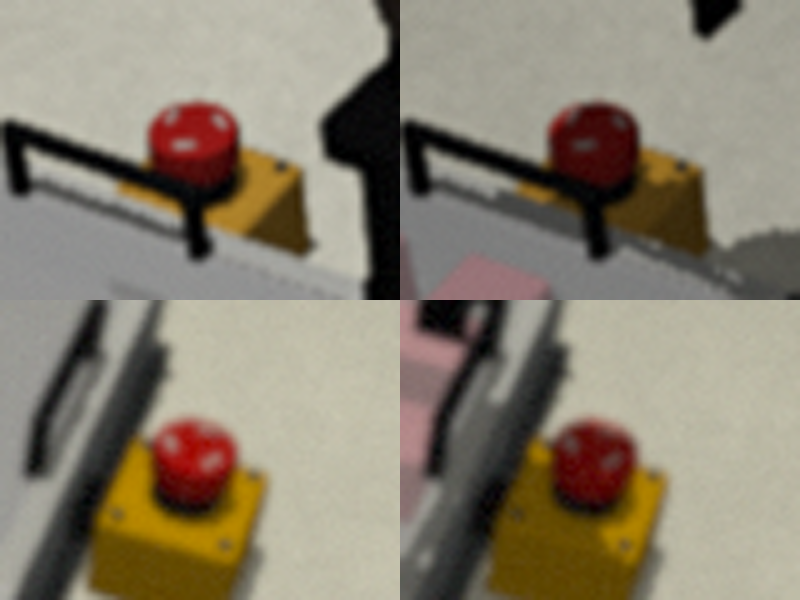

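```bash
python3 -c "
from station import finish_job
print(finish_job())"
```

```text
the job is handed in; nothing more can be done
None
```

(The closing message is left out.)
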